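# Cure a batch of lens carriers at the lamp station

### The arm

A 6-joint arm with a two-finger parallel gripper is mounted at the origin on the work surface. World frame = base frame: x ahead of the robot, y to its left, z up, the work surface at z = 0. Lengths are in mm, angles in rad, forces in N, time in s.
With the tool pointing down it reaches from about 350 to 975 mm from the base axis. Payload 7.1 kg.
Tool frame: the origin (TCP) lies at the very end of the fingers, on their centre line; the grasp point (between the pads) lies 19 mm behind it; y points along the fingers, x is the direction in which the jaws open and shut, and the axes are right-handed (so a half turn about y gives the same grasp; the last joint's range is limited). The gripper opens to 88 mm and grips with 3 to 60 N. Pads are 20 mm wide; open, the fingers measure 115 mm over their backs; the gripper's body (75 mm by 178 mm) begins 61 mm behind the grasp point.
Start: joints at [-1.331, 0.423, 1.63, -0, 1.089, -0.019], TCP at [159.969, -604.164, 222.675] pointing down, gripper open.
Joint ranges: [-3, 3], [-0.9, 2.11], [0.09, 2.58], [-1.31, 4.45], [0.11, 2.69], [-2.54, 2.54]. Speed limits (rad/s): [2.39, 2.39, 3.01, 3.14, 3.14, 3.14].

### API

Orientations are given as a rotation vector (axis times angle).
In Python, from workcell import ctrl gives the robot as it stands. The module is installed in compiled form; this text tells all that it offers.
- The arm moves only by the tool jog_arm, never from a script. Its argument "steps" is a list of rows, each an object with "turn": the turn, a rotation vector about the world's x, y, z scaled (see below), a list of three; "dp": the shift along the world's x, y, z scaled (see below), a list of three; "claw": the opening, from 0 (shut) to 1 (fully open). In form: [{"turn": [wx, wy, wz], "dp": [x, y, z], "claw": claw}, ...]. A call has 1 to 12 rows; each row is the pose to reach, as a shift and turn from the pose measured when the call began, turning the shorter way round; what a row does not reach only later rows make up. The controller multiplies each number of a shift by 80 mm and each number of a turn by pi rad. A row lasts 1/12 s, in which the tool goes at most 41.7 mm and 7.16 degrees, less where a joint would pass 70% of its speed; a pose out of reach is approached as far as the arm can. A call with a number of a shift or a turn outside -1 to 1 is refused whole. A call with a gripper value outside its range is refused whole. The fingers move at their own pace and stop on an object; the grip force is fixed at half the most. Time passes only in rows, so rows that repeat a pose let the fingers close. It gives the time, the measured TCP pose, the force and the opening at its end, in the units of the state.
- ctrl.get_obs(): the state, without advancing time (a new reading comes with each control period).
- ctrl.get_image(name): name is "side" or "top"; returns a dict with "img" (480x640x3 uint8, red, green, blue), "range_z" (480x640 float32, mm along the optical axis (not along the pixel's ray), 0 where there is no reading), "fovy" (degrees; the focal length in pixels is half the picture's height over the tangent of half this angle, whatever the lens; pixels are square), "cx", "cy" (the principal point, pixels), "dist_coeffs" ([k1, k2, p1, p2, k3] as OpenCV has them; the pictures are not rectified), "camera_from_world" (4x4, takes a point from world to camera coordinates). Camera axes: x right, y down, z forward; pixel columns grow to the right and rows downward; lengths in mm; the calibration is good to about 2 mm. A picture is of the moment at which its call begins.
- ctrl.close_job(): hands the job in, once; it reports no verdict.
The state is a dict: "t": time; "qpos": joint angles; "qvel": joint speeds; "joint_torque": joint torques, N m; "ee_pos": TCP position; "orientation": TCP orientation; "ft_force": force on the tool from outside, world axes, zero at the start; "moment": the same for the moment, N m; "width": finger opening in mm.
Only numpy, scipy, OpenCV 4.12 (cv2) and the standard library are available. Lean on these libraries where they do the work, as an engineer would, in place of code of your own. Each camera call takes 0.05 s, during which the arm holds its last target.

### The job

Cure the batch of lens carriers: turn the isolator handle fully to OFF, slide the tray carriage all the way to its loading end (the robot's right) and, with it there, stand every blue lens carrier flat in the tray, fin up. Then slide the loaded carriage by its grip until its pointer is level with the red mark on the scale, turn the isolator fully ON and leave it on for about five seconds. Then turn it fully OFF again and last slide the carriage with its load back to the loading end; leave the other things on the bench where they are.

Things in the scene. Friction and masses are not known exactly. Their poses are not given: they have to be found in the camera images.
- handle (a joint): Rotary handle of the power isolator, on a yellow box 130 x 130 x 50 mm fixed to the bench: 0 = OFF (end stop, white-marked end of the bar at the green dot), 1.40 rad = ON (end stop, white-marked end at the red dot). Grows clockwise seen from above. Friction of 0.12 N m holds it where it is left. Starts at or near ON.
- handle_grip (a point): Point on the vertical axis of the isolator handle, 84 mm above the bench, where to grip it. The handle is a black upright bar 84 mm long (84 = along this point's x axis, the white-marked end at +x), 16 mm thick (y) and 38 mm tall, its top 98 mm and its foot 60 mm above the bench; below it a disc of 32 mm radius. z is up.
- carriage (a joint): Travel of the tray carriage along its straight track, in m: 0 = loading end (end stop at the robot's right), up to 0.16 = far left end stop. Friction about 2 N, stays where it is left. The carriage starts part of the way along.
- slider_grip (a point): Centre of the grip of the sliding carriage, 60 mm above the bench: a black upright block 26 mm (x) x 20 mm (y, along the track) x 48 mm tall (top 76 mm above the bench) on the tray's robot side; a white line across its top is the carriage's pointer. y of this point points along the track, the way the joint grows; z is up.
- tray_floor (a point): Centre of the inner floor of the carriage's aluminium tray, 28 mm above the bench; rides with it. The tray is 165 mm (x) x 130 mm (y, along the track) inside, open above, with a 5 mm wide rim, top 40 mm above the bench. Holds four carriers, two by two, long sides along x. The slider grip is 108 mm away in -x.
- station: Track with lamp head, fixed to the bench: origin on the bench under the middle of the track; y along the track (carriage joint 0.08 puts the tray's centre over it). A white lamp head 180 mm wide (y), 110 mm high, stands behind it, its front face 133 mm from the track's centre line in +x.
- red_mark (a point): Red tab 24 x 8 (y) x 12 mm on the white scale along the robot's side of the track: centre of its top, 24 mm above the bench; axes parallel to the tray's. The tray is at the lamp when the slider grip's pointer line is level with the tab along the track (this point's y); that is at a joint value from 0.07 to 0.15, different each time.
- carrier1_mid (a point): Centre (half-way up, 23 mm above its underside) of a lens carrier: blue plate 70 mm (x) x 44 mm (y) x 12 mm with a small lens near either end and an upright white grip fin in the middle, 34 mm long (x), 14 mm thick (y), from the plate's top to 46 mm above its underside. 0.10 to 0.21 kg. Loose, plate down, on the right part of the bench; between two and four carriers are present.
- carrier2_mid (a point): Centre (half-way up, 23 mm above its underside) of a lens carrier: blue plate 70 mm (x) x 44 mm (y) x 12 mm with a small lens near either end and an upright white grip fin in the middle, 34 mm long (x), 14 mm thick (y), from the plate's top to 46 mm above its underside. 0.10 to 0.21 kg. Loose, plate down, on the right part of the bench; between two and four carriers are present.
- carrier3_mid (a point): Centre (half-way up, 23 mm above its underside) of a lens carrier: blue plate 70 mm (x) x 44 mm (y) x 12 mm with a small lens near either end and an upright white grip fin in the middle, 34 mm long (x), 14 mm thick (y), from the plate's top to 46 mm above its underside. 0.10 to 0.21 kg. Loose, plate down, on the right part of the bench; between two and four carriers are present.
- carrier4_mid (a point): Centre (half-way up, 23 mm above its underside) of a lens carrier: blue plate 70 mm (x) x 44 mm (y) x 12 mm with a small lens near either end and an upright white grip fin in the middle, 34 mm long (x), 14 mm thick (y), from the plate's top to 46 mm above its underside. 0.10 to 0.21 kg. Loose, plate down, on the right part of the bench; between two and four carriers are present.
- lens_cap: Bystander, loose: round black lens cap, 54 mm across, 13 mm high, among the carriers. Origin: centre of underside.
- flange: Bystander, loose: round steel blank flange, 60 mm across, 13 mm high, among the carriers. Origin: centre of underside.
- bottle: Bystander, loose: white bottle with blue cap, 60 mm across, 150 mm high, at the right far side. Origin: centre of underside.
- viewer: Bystander, loose: black hand-held infrared viewer, 150 x 50 x 50 mm with a side handle, lying at the left far side. Origin: centre of underside.
- post: Bystander, loose: steel post on a 52 mm round foot, 68 mm high, between the track and the isolator. Origin: centre of underside.
Mind the look-alikes: they are no part of the job. There is more than one size of the part that bears handle; the job needs the largest.

How it is judged (in metres and radians):
On the way, in this order (a step that is already met when the one before it is completed fails the run):
1. the isolator is turned to OFF (value of joint handle below 0.12 rad), for 0.2 s.
2. with the isolator OFF, the carriage is slid to its loading end (value of joint handle below 0.12 rad and value of joint carriage below 0.008 m), for 0.2 s.
3. with the isolator OFF and the carriage at the loading end, every carrier lies flat in the tray (all of step 2 and x of carrier1_mid in the frame of tray_floor between -0.064 and 0.064 m and y of carrier1_mid in the frame of tray_floor between -0.049 and 0.049 m and z of carrier1_mid in the frame of tray_floor between 0.015 and 0.03 m and angle between each of carrier1_mid, carrier2_mid, carrier3_mid, carrier4_mid's own z axis and vertical below 0.12 rad and x of carrier2_mid in the frame of tray_floor between -0.064 and 0.064 m and y of carrier2_mid in the frame of tray_floor between -0.049 and 0.049 m and z of carrier2_mid in the frame of tray_floor between 0.015 and 0.03 m and x of carrier3_mid in the frame of tray_floor between -0.064 and 0.064 m and y of carrier3_mid in the frame of tray_floor between -0.049 and 0.049 m and z of carrier3_mid in the frame of tray_floor between 0.015 and 0.03 m and x of carrier4_mid in the frame of tray_floor between -0.064 and 0.064 m and y of carrier4_mid in the frame of tray_floor between -0.049 and 0.049 m and z of carrier4_mid in the frame of tray_floor between 0.015 and 0.03 m), for 0.2 s.
4. with the isolator OFF and all carriers in the tray, the carriage's pointer is level with the red mark (value of joint handle below 0.12 rad and x of carrier1_mid in the frame of tray_floor between -0.064 and 0.064 m and y of carrier1_mid in the frame of tray_floor between -0.049 and 0.049 m and z of carrier1_mid in the frame of tray_floor between 0.015 and 0.03 m and angle between each of carrier1_mid, carrier2_mid, carrier3_mid, carrier4_mid's own z axis and vertical below 0.12 rad and x of carrier2_mid in the frame of tray_floor between -0.064 and 0.064 m and y of carrier2_mid in the frame of tray_floor between -0.049 and 0.049 m and z of carrier2_mid in the frame of tray_floor between 0.015 and 0.03 m and x of carrier3_mid in the frame of tray_floor between -0.064 and 0.064 m and y of carrier3_mid in the frame of tray_floor between -0.049 and 0.049 m and z of carrier3_mid in the frame of tray_floor between 0.015 and 0.03 m and x of carrier4_mid in the frame of tray_floor between -0.064 and 0.064 m and y of carrier4_mid in the frame of tray_floor between -0.049 and 0.049 m and z of carrier4_mid in the frame of tray_floor between 0.015 and 0.03 m and y of slider_grip in the frame of red_mark between -0.005 and 0.005 m), for 0.2 s.
5. with the carriage at the mark and all carriers in the tray, the isolator is ON for at least 3 s (value of joint handle above 1.28 rad and x of carrier1_mid in the frame of tray_floor between -0.064 and 0.064 m and y of carrier1_mid in the frame of tray_floor between -0.049 and 0.049 m and z of carrier1_mid in the frame of tray_floor between 0.015 and 0.03 m and angle between each of carrier1_mid, carrier2_mid, carrier3_mid, carrier4_mid's own z axis and vertical below 0.12 rad and x of carrier2_mid in the frame of tray_floor between -0.064 and 0.064 m and y of carrier2_mid in the frame of tray_floor between -0.049 and 0.049 m and z of carrier2_mid in the frame of tray_floor between 0.015 and 0.03 m and x of carrier3_mid in the frame of tray_floor between -0.064 and 0.064 m and y of carrier3_mid in the frame of tray_floor between -0.049 and 0.049 m and z of carrier3_mid in the frame of tray_floor between 0.015 and 0.03 m and x of carrier4_mid in the frame of tray_floor between -0.064 and 0.064 m and y of carrier4_mid in the frame of tray_floor between -0.049 and 0.049 m and z of carrier4_mid in the frame of tray_floor between 0.015 and 0.03 m and y of slider_grip in the frame of red_mark between -0.005 and 0.005 m), for 3 s.
6. with the carriage still at the mark, the isolator is turned OFF (all of step 4), for 0.2 s.
At the end, for the whole second after the job is handed in: The isolator is OFF again (within 0.12 rad of its end stop), the carriage is back at rest at its loading end (within 8 mm of the stop), and every carrier that is present lies flat on the tray's floor, inside the rim, fin up (all of step 3 and velocity of joint carriage between -0.005 and 0.005 m/s); the robot touches nothing.
It fails at once if a bystander (lens cap, flange, bottle, infrared viewer or post) is disturbed: moved more than 50 mm (distance of any of lens_cap, flange, bottle, viewer, post from where it was at the start of the episode above 0.05 m).
Of carrier1, carrier2, carrier3, carrier4 only 2 to 4 are there at a start; the rules pass over those that are not, and their reading is None.
At some moment in a run one of carrier1, carrier2, carrier3, carrier4 may be knocked a few centimetres aside while the robot is not near it.
Once in a run the grip may slacken for a moment while it holds something.
It also fails if it takes over 210 s, if anything falls off the work surface, if the arm or the gripper's body presses on something with over 40 N, if the wrist force passes 120 N, or if a joint passes its speed limit or range.

## Working session

There is one attempt and no reset: what is moved stays moved. The work goes in short steps, Python scripts to look and compute and a tool call to move; the robot and the scene stay as the last step left them, time stands still between calls to the robot, and variables do not carry over. Pictures are saved under pics/ and viewed, and the job is handed in when it is done.

Besides the shell and the picture viewer there is one more tool, called after "Emit:" as name(argument=value, ...) on one line, values as JSON. jog_arm: Moves the arm, as the interface text tells. Its arguments: {"type":"object","properties":{"steps":{"type":"array","items":{"type":"object","properties":{"turn":{"type":"array","items":{"type":"number"}},"dp":{"type":"array","items":{"type":"number"}},"claw":{"type":"number"}}}}},"required":["steps"]}

```bash
mkdir -p pics; cat > h.py <<'E'
import numpy as np, cv2
from workcell import ctrl
def get(name):
    d=ctrl.get_image(name)
    f=240/np.tan(np.radians(d['fovy'])/2)
    d['K']=np.array([[f,0,d['cx']],[0,f,d['cy']],[0,0,1]]); d['D']=np.array(d['dist_coeffs'],float)
    d['T']=np.array(d['camera_from_world'])
    return d
def save(d,fn): cv2.imwrite('pics/'+fn,d['img'][:,:,::-1])
def plane(d,uv,z):
    uv=np.array(uv,float).reshape(-1,1,2)
    n=cv2.undistortPoints(uv,d['K'],d['D']).reshape(-1,2)
    R=d['T'][:3,:3];t=d['T'][:3,3]
    c=-R.T@t
    r=np.c_[n,np.ones(len(n))]@R
    s=(z-c[2])/r[:,2]
    return c+r*s[:,None]
def cloud(d):
    v,u=np.mgrid[0:480,0:640]
    n=cv2.undistortPoints(np.stack([u,v],-1).reshape(-1,1,2).astype(float),d['K'],d['D']).reshape(-1,2)
    Z=d['range_z'].reshape(-1,1)
    P=np.c_[n,np.ones(len(n))]*Z
    R=d['T'][:3,:3];t=d['T'][:3,3]
    W=(P-t)@R
    W[Z[:,0]<=0]=np.nan
    return W.reshape(480,640,3)
def proj(d,P):
    R=d['T'][:3,:3];t=d['T'][:3,3]
    return cv2.projectPoints(np.array(P,float).reshape(-1,1,3),cv2.Rodrigues(R)[0],t,d['K'],d['D'])[0].reshape(-1,2)
E
python3 - <<'E'
from h import *
o=ctrl.get_obs(); print({k:np.round(v,3) for k,v in o.items()})
for n in ('top','side'):
    d=get(n); save(d,n+'0.png'); print(n,d['fovy'],d['D'],np.round(d['T'],3).tolist())
E
```

```text
{'t': np.float64(0.0), 'qpos': array([-1.331,  0.424,  1.631, -0.   ,  1.089, -0.019]), 'qvel': array([-0.003, -0.   , -0.   ,  0.001, -0.001,  0.   ]), 'joint_torque': array([ 2.0000e-03, -5.4462e+01, -2.7367e+01,  6.4000e-02,  2.3000e-02,
       -0.0000e+00]), 'ee_pos': array([ 159.822, -603.64 ,  221.907]), 'orientation': array([-1.32 ,  1.017, -1.015]), 'ft_force': array([0.221, 0.341, 1.275]), 'moment': array([-0.015, -0.071,  0.013]), 'width': np.float64(87.547)}
top 54.457788594450925 [-0.02369006  0.          0.          0.          0.        ] [[-0.01, -1.0, -0.02, 8.367], [-0.992, 0.013, -0.128, 516.279], [0.128, 0.019, -0.992, 1263.147], [0.0, 0.0, 0.0, 1.0]]
side 42.99599974565155 [-0.00898546  0.          0.          0.          0.        ] [[-0.786, -0.618, 0.003, 404.599], [-0.446, 0.563, -0.696, 287.459], [0.428, -0.549, -0.718, 1458.903], [0.0, 0.0, 0.0, 1.0]]
```

View pics/top0.png

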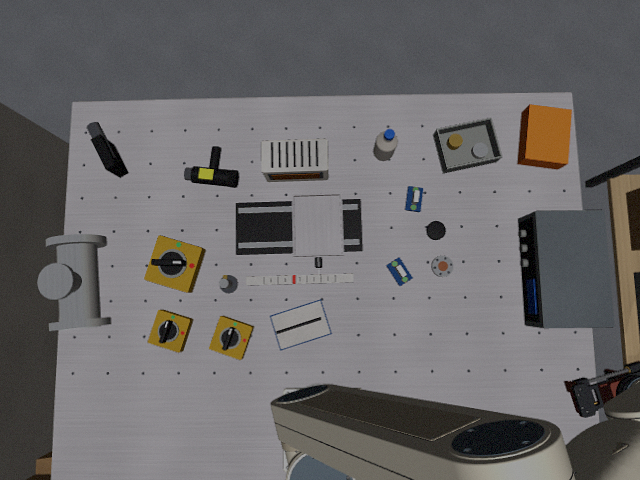

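View pics/side0.png

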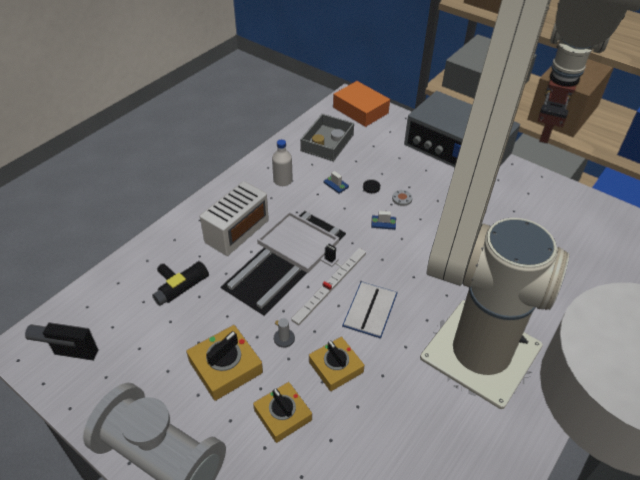

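The top view shows the big isolator at (174,263), with its white end toward the right or red side. The tray is at (318,225), its grip at (318,262) and the red mark at (294,280). I can see two carriers, at (414,199) and (400,271). The cap is at (436,230), the flange at (442,266) and the post at (228,283). Next I'll zoom in and measure.

```bash
python3 - <<'E'
from h import *
d=get('top'); np.savez('top0.npz',**{k:d[k] for k in('img','range_z','K','D','T')})
im=d['img'][:,:,::-1]
a=cv2.resize(im[220:300,130:240],None,fx=4,fy=4,interpolation=cv2.INTER_CUBIC)
b=cv2.resize(im[180:300,380:460],None,fx=4,fy=4,interpolation=cv2.INTER_CUBIC)
c=cv2.resize(im[180:300,225:370],None,fx=4,fy=4,interpolation=cv2.INTER_CUBIC)
cv2.imwrite('pics/z1.png',a);cv2.imwrite('pics/z2.png',b);cv2.imwrite('pics/z3.png',c)
# yellow box
hsv=cv2.cvtColor(d['img'],cv2.COLOR_RGB2HSV)
def comps(m,amin=8):
    n,l,s,c=cv2.connectedComponentsWithStats(m.astype(np.uint8))
    return [(c[i],s[i],l==i) for i in range(1,n) if s[i,4]>=amin]
H,S,V=[hsv[...,i].astype(int) for i in range(3)]
for nm,m,z in (('yellow',(H>15)&(H<30)&(S>150)&(V>100),50),('red',((H<6)|(H>174))&(S>150)&(V>120),24),('green',(H>45)&(H<80)&(S>120),50),('blue',(H>100)&(H<125)&(S>120)&(V>60),12)):
    for c,s,l in comps(m,4):
        if c[1]<350: print(nm,c.round(1),s[4],plane(d,c,z).round(1))
E
```

```text
yellow [547.8 134.4] 1369 [[ 801.4 -645.4   50. ]]
yellow [451.1 138.5] 17 [[ 793.2 -372.6   50. ]]
yellow [458.3 139.4] 25 [[ 790.2 -392.7   50. ]]
yellow [173.4 263.6] 1369 [[449.5 403.1  50. ]]
yellow [224.9 275.9] 8 [[414.5 260.1  50. ]]
yellow [169.1 330.4] 725 [[268.9 409.8  50. ]]
yellow [230.6 337.3] 749 [[249.6 242.3  50. ]]
red [191.4 265.4] 15 [[446.1 360.7  24. ]]
red [293.5 279. ] 18 [[405.2  74.5  24. ]]
red [182.  332.5] 6 [[261.4 382.4  24. ]]
red [244.2 339.8] 6 [[240.5 210.3  24. ]]
green [118.5 161.5] 4 [[742.1 570.   50. ]]
green [529.8 239.2] 4 [[ 504.7 -573.5   50. ]]
green [177.9 244.3] 16 [[502.9 391.9  50. ]]
green [529.5 248.8] 4 [[ 478.6 -571.1   50. ]]
green [532.5 252.5] 4 [[ 468.3 -578.6   50. ]]
green [529.2 253. ] 4 [[ 467.  -569.6   50. ]]
green [524.5 256.5] 4 [[ 457.6 -556.1   50. ]]
green [523.8 291.5] 4 [[ 363.2 -547.9   50. ]]
green [172.2 316.4] 8 [[306.4 402.1  50. ]]
green [531. 315.] 5 [[ 300.4 -563.4   50. ]]
green [234.5 323.5] 4 [[286.1 232.2  50. ]]
green [227.  346.5] 4 [[225.4 251.7  50. ]]
blue [389.  133.7] 84 [[ 823.6 -203.9   12. ]]
blue [408.9 197.9] 114 [[ 632.4 -254.7   12. ]]
blue [419.2 200.2] 77 [[ 625.2 -283.7   12. ]]
blue [403.3 267.5] 75 [[ 434.3 -232.    12. ]]
blue [394.9 274. ] 119 [[ 416.5 -208.1   12. ]]
blue [534.7 295.9] 71 [[ 351.1 -593.2   12. ]]
```

View pics/z1.png

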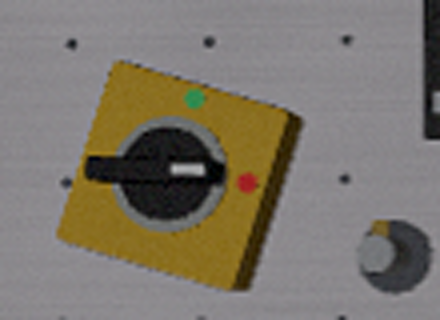

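View pics/z2.png

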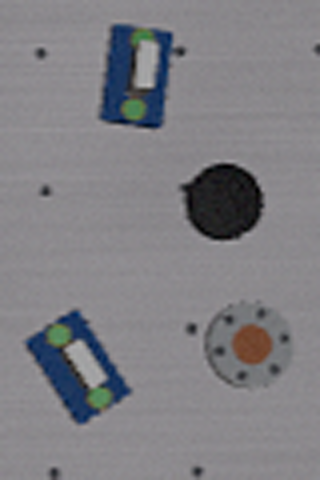

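View pics/z3.png

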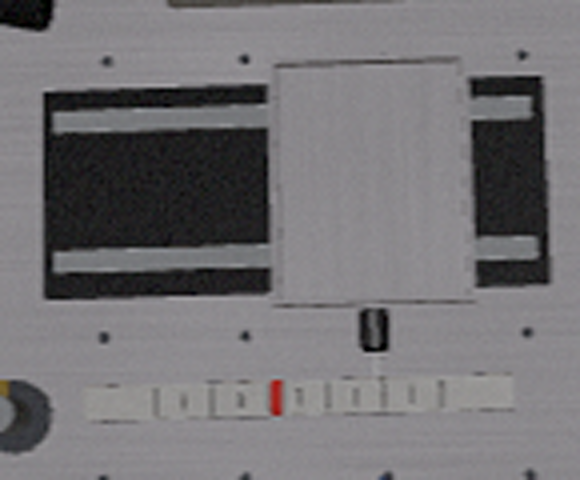

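```bash
python3 - <<'E'
from h import *
d=get('top');W=cloud(d)
def reg(x0,x1,y0,y1,z0,z1):
    m=(W[...,0]>x0)&(W[...,0]<x1)&(W[...,1]>y0)&(W[...,1]<y1)&(W[...,2]>z0)&(W[...,2]<z1); return W[m],m
def rect(P):
    r=cv2.minAreaRect(P[:,:2].astype(np.float32)); c,s,a=r
    if s[0]<s[1]: s=(s[1],s[0]); a+=90
    return np.round(c,1),np.round(s,1),round((a+90)%180-90,1),len(P),np.median(P[:,2]).round(1)
print('bar',rect(reg(370,540,320,490,88,106)[0]))
print('box',rect(reg(350,560,310,500,44,56)[0]))
print('table z',np.nanmedian(W[360:370,100:200,2]))
P,m=reg(460,660,-80,140,36,46);print('traytop',rect(P))
P,m=reg(400,660,-80,140,24,34);print('trayfloor',rect(P))
P,m=reg(400,500,-50,90,62,90);print('grip',rect(P), P[:,:2].mean(0))
P,m=reg(460,660,-120,240,60,200);print('high',len(P))
for nm,r in (('c1',(580,690,-320,-220)),('c2',(370,490,-280,-170))):
    print(nm,'fin',rect(reg(*r,38,56)[0]),'plate',rect(reg(*r,8,20)[0]))
b=reg(700,900,-300,-100,20,200)[0];print('bottle',rect(b))
for nm,r in (('post',(360,470,220,320)),):
    print(nm,rect(reg(*r,55,80)[0]), rect(reg(*r,8,80)[0]))
# white on handle, pointer line, box contour by colour
hsv=cv2.cvtColor(d['img'],cv2.COLOR_RGB2HSV);H,S,V=[hsv[...,i].astype(int) for i in range(3)]
mk=((H>15)&(H<30)&(S>150)&(V>130)).astype(np.uint8);mk[:,:130]=0;mk[:,210:]=0;mk[300:]=0;mk[:220]=0
cs,_=cv2.findContours(mk,cv2.RETR_EXTERNAL,cv2.CHAIN_APPROX_NONE)
c=max(cs,key=cv2.contourArea).reshape(-1,2); print('boxcol',rect(plane(d,c,50)))
print('red', plane(d,[[191.4,265.4]],50),'green',plane(d,[[177.9,244.3]],50))
# everything above 8mm in the right part
for z in (5,):
    m=(W[...,2]>z)&(W[...,0]>0)&(W[...,0]<980)&(W[...,1]<-120)
    n,l,s,c=cv2.connectedComponentsWithStats(m.astype(np.uint8))
    for i in range(1,n):
        if s[i,4]>30: print(c[i].round(0),s[i,4],W[l==i].mean(0).round(0),W[l==i][:,2].max().round(0))
E
```

```text
bar (array([450.5, 404.8]), array([85.7, 16.3]), 89.0, 204, np.float64(98.7))
box (array([450.5, 405.4]), array([132.5, 130.9]), 73.0, 1596, np.float64(50.9))
table z 1.125949154055616
traytop (array([556.7,   8.3]), array([175.9, 140.1]), 1.0, 407, np.float64(40.8))
trayfloor (array([522.2,  30.9]), array([239.1, 218.2]), 0.5, 2675, np.float64(29.2))
grip (array([448.8,   6.3]), array([24.7, 18.8]), -0.7, 76, np.float64(76.7)) [448.79092544   6.07527554]
high 6
c1 fin (array([ 630.8, -267.2]), array([34.5, 14.9]), -6.7, 71, np.float64(46.2)) plate (array([ 636.7, -266.5]), array([97.4, 82.3]), 83.5, 292, np.float64(13.6))
c2 fin (array([ 424.3, -219. ]), array([33.5, 15.2]), 32.4, 69, np.float64(47.4)) plate (array([ 438.6, -216.2]), array([101. ,  96.2]), -26.9, 312, np.float64(13.5))
bottle (array([ 769.2, -181.7]), array([58.9, 54.3]), 66.7, 554, np.float64(102.6))
post (array([398.1, 256.6]), array([32.1, 26.7]), -32.2, 93, np.float64(67.7)) (array([413.7, 270.2]), array([102.3,  95.5]), -87.3, 221, np.float64(36.3))
boxcol (array([450.9, 405.8]), array([127.4, 127.1]), 73.2, 183, np.float64(50.0))
red [[444.17787249 352.97502651  50.        ]] green [[502.93744854 392.05449866  50.        ]]
[544. 137.] 3041 [ 793. -632.   55.] 70.0
[467. 145.] 2419 [ 783. -424.   24.] 57.0
[385. 145.] 601 [ 763. -179.   92.] 157.0
[413. 199.] 397 [ 629. -266.   20.] 51.0
[565. 269.] 10353 [ 418. -628.  122.] 140.0
[435. 230.] 298 [ 539. -325.   14.] 23.0
[399. 271.] 406 [ 424. -217.   20.] 55.0
[442. 266.] 386 [ 437. -339.   14.] 23.0
[533. 436.] 17440 [ 187. -282.  720.] 889.0
```

```bash
python3 - <<'E'
from h import *
o=ctrl.get_obs(); R=cv2.Rodrigues(np.array(o['orientation']))[0]; print(R.round(3)); x=R[:,0]; print(np.degrees(np.arctan2(x[1],x[0])))
d=get('side');W=cloud(d)
m=(W[...,2]>8)&(W[...,0]>0)&(W[...,0]<980)&(W[...,1]<-120)
n,l,s,c=cv2.connectedComponentsWithStats(m.astype(np.uint8))
for i in range(1,n):
  if s[i,4]>30: print(c[i].round(0),s[i,4],W[l==i].mean(0).round(0),W[l==i][:,2].max().round(0))
E
```

```text
[[ 0.256 -0.     0.967]
 [-0.967  0.001  0.256]
 [-0.001 -1.    -0.   ]]
-75.17109504071853
[462.  13.] 1590 [  742. -1218.   157.] 232.0
[585.  47.] 8071 [ 144. -674.  451.] 803.0
[361. 103.] 1586 [ 787. -620.   49.] 71.0
[438. 127.] 3340 [ 476. -594.  103.] 140.0
[327. 136.] 1424 [ 779. -417.   31.] 60.0
[511. 142.] 289 [ 270. -692.   83.] 138.0
[282. 164.] 725 [ 762. -170.   80.] 157.0
[336. 181.] 277 [ 626. -261.   23.] 52.0
[371. 185.] 181 [ 538. -322.   14.] 23.0
[402. 197.] 232 [ 436. -336.   14.] 23.0
[384. 220.] 337 [ 420. -213.   22.] 53.0
```

Emit:
jog_arm(steps=[{"dp": [0.5, 0.25, 0], "turn": [0, 0, 0.04], "claw": 1}, {"dp": [1, 0.55, 0], "turn": [0, 0, 0.08], "claw": 1}, {"dp": [1, 0.55, 0], "turn": [0, 0, 0.08], "claw": 1}])

```text
t: 0.5
ee_pos: [243.3, -557.4, 222.0]
orientation: [-1.408, 0.82, -0.819]
ft_force: [-0.3, 0.1, 0.2]
width: 87.7
```

Emit:
jog_arm(steps=[{"dp": [0.5, 0.35, 0], "turn": [0, 0, 0.04], "claw": 1}, {"dp": [1, 0.7, 0], "turn": [0, 0, 0.08], "claw": 1}, {"dp": [1, 0.7, 0], "turn": [0, 0, 0.08], "claw": 1}])

```text
t: 0.75
ee_pos: [325.8, -499.1, 221.9]
orientation: [-1.477, 0.621, -0.62]
ft_force: [0.1, 0.3, -0.3]
width: 87.7
```

Emit:
jog_arm(steps=[{"dp": [0.5, 0.5, 0], "turn": [0, 0, 0.04], "claw": 1}, {"dp": [1, 1, 0], "turn": [0, 0, 0.08], "claw": 1}, {"dp": [1, 1, 0], "turn": [0, 0, 0.08], "claw": 1}, {"dp": [1, 1, 0], "turn": [0, 0, 0.08], "claw": 1}])

```text
t: 1.08
ee_pos: [409.0, -415.4, 221.9]
orientation: [-1.525, 0.423, -0.422]
ft_force: [-0.5, -0.2, 0.7]
width: 88.0
```

Emit:
jog_arm(steps=[{"dp": [0.4, 0.5, 0], "turn": [0, 0, 0.04], "claw": 1}, {"dp": [0.9, 1, 0], "turn": [0, 0, 0.08], "claw": 1}, {"dp": [0.9, 1, 0], "turn": [0, 0, 0.08], "claw": 1}, {"dp": [0.9, 1, 0], "turn": [0, 0, 0.08], "claw": 1}])

```text
t: 1.42
ee_pos: [483.6, -332.8, 222.0]
orientation: [-1.554, 0.224, -0.223]
ft_force: [-0.5, 0.2, -0.6]
width: 87.7
```

Emit:
jog_arm(steps=[{"dp": [0.2, 0.5, 0], "turn": [0, 0, 0.03], "claw": 1}, {"dp": [0.5, 1, 0], "turn": [0, 0, 0.05], "claw": 1}, {"dp": [0.5, 1, 0], "turn": [0, 0, 0.05], "claw": 1}])

```text
t: 1.67
ee_pos: [524.8, -250.2, 222.0]
orientation: [-1.563, 0.098, -0.098]
ft_force: [-0.2, -0.5, 0.5]
width: 87.9
```

Emit:
jog_arm(steps=[{"dp": [0.2, 0.5, 0], "turn": [0, 0, 0.03], "claw": 1}, {"dp": [0.4, 1, 0], "turn": [0, 0, 0.04], "claw": 1}, {"dp": [0.4, 1, 0], "turn": [0, 0, 0.04], "claw": 1}])

```text
t: 1.92
ee_pos: [558.0, -167.0, 222.0]
orientation: [-1.564, -0.002, 0.003]
ft_force: [-0.3, -0.1, -0.2]
width: 88.1
```

Emit:
jog_arm(steps=[{"dp": [0.1, 0.5, 0], "turn": [0, 0, 0], "claw": 1}, {"dp": [0.2, 1, 0], "turn": [0, 0, 0], "claw": 1}, {"dp": [0.2, 1, 0], "turn": [0, 0, 0], "claw": 1}])

```text
t: 2.17
ee_pos: [574.5, -83.4, 222.0]
orientation: [-1.563, -0.003, 0.003]
ft_force: [0.4, 0.3, 0.4]
width: 87.7
```

Emit:
jog_arm(steps=[{"dp": [0, 0.5, 0], "turn": [0, 0, 0], "claw": 1}, {"dp": [0, 1, 0], "turn": [0, 0, 0], "claw": 1}, {"dp": [0, 1, 0], "turn": [0, 0, 0], "claw": 1}])

```text
t: 2.42
ee_pos: [574.2, 0.2, 221.9]
orientation: [-1.561, -0.004, 0.005]
ft_force: [-0.2, -0.1, -0.2]
width: 87.7
```

Emit:
jog_arm(steps=[{"dp": [0, 0.5, 0], "turn": [0, 0, 0], "claw": 1}, {"dp": [0, 1, 0], "turn": [0, 0, 0], "claw": 1}, {"dp": [0, 1, 0], "turn": [0, 0, 0], "claw": 1}])

```text
t: 2.67
ee_pos: [574.4, 83.6, 222.0]
orientation: [-1.56, -0.005, 0.006]
ft_force: [0.3, 0.6, 0.6]
width: 87.9
```

Emit:
jog_arm(steps=[{"dp": [-0.2, 0.5, 0], "turn": [0, 0, 0], "claw": 1}, {"dp": [-0.3, 1, 0], "turn": [0, 0, 0], "claw": 1}, {"dp": [-0.3, 1, 0], "turn": [0, 0, 0], "claw": 1}])

```text
t: 2.92
ee_pos: [549.5, 166.2, 222.0]
orientation: [-1.559, -0.006, 0.007]
ft_force: [-0.3, -0.8, 1.0]
width: 88.2
```

Emit:
jog_arm(steps=[{"dp": [-0.2, 0.5, 0], "turn": [0, 0, 0], "claw": 1}, {"dp": [-0.4, 1, 0], "turn": [0, 0, 0], "claw": 1}, {"dp": [-0.4, 1, 0], "turn": [0, 0, 0], "claw": 1}])

```text
t: 3.17
ee_pos: [516.5, 248.4, 222.1]
orientation: [-1.558, -0.006, 0.008]
ft_force: [0.2, 0.4, 0.2]
width: 88.1
```

Emit:
jog_arm(steps=[{"dp": [-0.2, 0.5, 0], "turn": [0, 0, 0], "claw": 1}, {"dp": [-0.5, 1, 0], "turn": [0, 0, 0], "claw": 1}, {"dp": [-0.5, 1, 0], "turn": [0, 0, 0], "claw": 1}, {"dp": [-0.5, 1, 0], "turn": [0, 0, 0], "claw": 1}])

```text
t: 3.5
ee_pos: [476.4, 328.7, 222.0]
orientation: [-1.559, -0.008, 0.01]
ft_force: [0.3, -0.6, -0.2]
width: 87.4
```

Emit:
jog_arm(steps=[{"dp": [-0.2, 0.5, -0.3], "turn": [-0.004, 0, -0.003], "claw": 1}, {"dp": [-0.325, 0.955, -0.8], "turn": [-0.004, 0, -0.003], "claw": 1}, {"dp": [-0.325, 0.955, -0.8], "turn": [-0.004, 0, -0.003], "claw": 1}, {"dp": [-0.325, 0.955, -0.8], "turn": [-0.004, 0, -0.003], "claw": 1}])

```text
t: 3.83
ee_pos: [449.7, 403.9, 154.5]
orientation: [-1.575, 0.001, 0.006]
ft_force: [-0.4, -1.7, 0.6]
width: 88.2
```

```bash
python3 - <<'E'
from h import *
o=ctrl.get_obs(); R=cv2.Rodrigues(np.array(o['orientation']))[0]; print(o['ee_pos'].round(1),R.round(3).tolist())
d=get('top');W=cloud(d);save(d,'top1.png')
m=(W[...,2]>6)&(W[...,0]>-200)&(W[...,0]<980)&(W[...,1]<-80)
n,l,s,c=cv2.connectedComponentsWithStats(m.astype(np.uint8))
for i in range(1,n):
  if s[i,4]>30: print(c[i].round(0),s[i,4],W[l==i].mean(0).round(0),W[l==i][:,2].max().round(0))
E
```

```text
[449.7 403.9 154.5] [[1.0, -0.005, -0.003], [0.003, -0.004, 1.0], [-0.005, -1.0, -0.004]]
[544. 137.] 3005 [ 794. -632.   55.] 71.0
[467. 145.] 2245 [ 783. -424.   26.] 58.0
[385. 145.] 591 [ 762. -179.   93.] 156.0
[413. 199.] 392 [ 628. -266.   20.] 52.0
[354. 225.] 594 [557. -98.  12.] 28.0
[565. 269.] 10316 [ 418. -628.  122.] 140.0
[435. 230.] 291 [ 539. -325.   14.] 23.0
[442. 266.] 375 [ 437. -339.   15.] 27.0
[399. 271.] 405 [ 423. -217.   19.] 53.0
[360. 431.] 873 [ 37. -94. 133.] 375.0
```

View pics/top1.png

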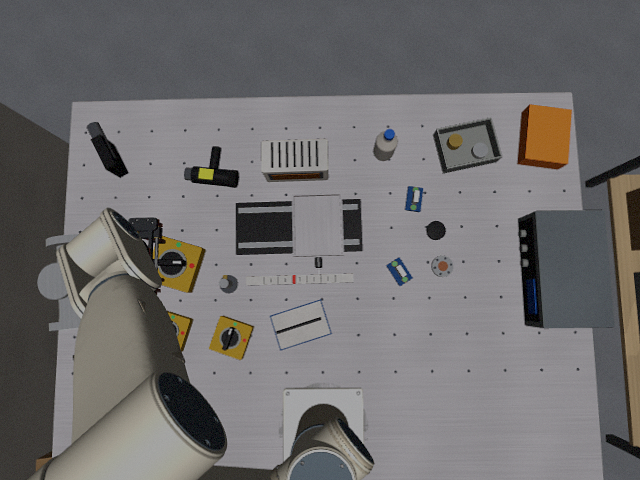

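Emit:
jog_arm(steps=[{"dp": [0.01, 0.01, -0.4], "turn": [0, 0, 0], "claw": 1}, {"dp": [0.01, 0.01, -0.7], "turn": [0, 0, 0], "claw": 1}, {"dp": [0.01, 0.01, -0.9], "turn": [0, 0, 0], "claw": 1}, {"dp": [0.01, 0.01, -0.9], "turn": [0, 0, 0], "claw": 1}])

```text
t: 4.22
ee_pos: [451.8, 400.5, 82.0]
orientation: [-1.578, 0.005, 0.005]
ft_force: [-1.3, -0.8, -0.0]
width: 87.8
```

Emit:
jog_arm(steps=[{"dp": [0, 0, -0.18], "turn": [0, 0, 0], "claw": 1}, {"dp": [0, 0, -0.18], "turn": [0, 0, 0], "claw": 0}, {"dp": [0, 0, -0.18], "turn": [0, 0, 0], "claw": 0}, {"dp": [0, 0, -0.18], "turn": [0, 0, 0], "claw": 0}, {"dp": [0, 0, -0.18], "turn": [0, 0, 0], "claw": 0}, {"dp": [0, 0, -0.18], "turn": [0, 0, 0], "claw": 0}, {"dp": [0, 0, -0.18], "turn": [0, 0, 0], "claw": 0}])

```text
t: 4.8
ee_pos: [452.1, 400.8, 68.5]
orientation: [-1.577, 0.004, 0.005]
ft_force: [-0.2, -0.7, 0.7]
width: 51.4
```

Emit:
jog_arm(steps=[{"dp": [-0.015, 0.05, -0.03], "turn": [0, 0, 0], "claw": 0.35}, {"dp": [-0.015, 0.05, -0.03], "turn": [0, 0, 0], "claw": 0}, {"dp": [-0.015, 0.05, -0.03], "turn": [0, 0, 0], "claw": 0}, {"dp": [-0.015, 0.05, -0.03], "turn": [0, 0, 0], "claw": 0}, {"dp": [-0.015, 0.05, -0.03], "turn": [0, 0, 0], "claw": 0}, {"dp": [-0.015, 0.05, -0.03], "turn": [0, 0, 0], "claw": 0}, {"dp": [-0.015, 0.05, -0.03], "turn": [0, 0, 0], "claw": 0}])

```text
t: 5.38
ee_pos: [451.2, 404.7, 66.1]
orientation: [-1.577, 0.003, 0.004]
ft_force: [0.8, -0.7, -1.3]
width: 15.6
```

Emit:
jog_arm(steps=[{"turn": [0, 0, 0.1], "dp": [0, 0, 0], "claw": 0}, {"turn": [0, 0, 0.2], "dp": [0, 0, 0], "claw": 0}, {"turn": [0, 0, 0.3], "dp": [0, 0, 0], "claw": 0}, {"turn": [0, 0, 0.42], "dp": [0, 0, 0], "claw": 0}, {"turn": [0, 0, 0.42], "dp": [0, 0, 0], "claw": 0}, {"turn": [0, 0, 0.42], "dp": [0, 0, 0], "claw": 0}, {"turn": [0, 0, 0.42], "dp": [0, 0, 0], "claw": 0}, {"turn": [0, 0, 0.42], "dp": [0, 0, 0], "claw": 0}, {"turn": [0, 0, 0.42], "dp": [0, 0, 0], "claw": 0}, {"turn": [0, 0, 0.42], "dp": [0, 0, 0], "claw": 0}, {"turn": [0, 0, 0.42], "dp": [0, 0, 0], "claw": 0}, {"turn": [0, 0, 0.42], "dp": [0, 0, 0], "claw": 0}])

```text
t: 6.38
ee_pos: [454.7, 407.5, 66.2]
orientation: [-1.324, -1.032, 1.017]
ft_force: [11.9, 8.5, -14.0]
width: 16.5
```

```bash
cat >> h.py <<'E'
def st():
    o=ctrl.get_obs(); R=cv2.Rodrigues(np.array(o['orientation']))[0]; x=R[:,0]
    print('t',round(float(o['t']),2),'tcp',o['ee_pos'].round(1),'yaw',np.degrees(np.arctan2(x[1],x[0])).round(1),'y',R[:,1].round(3),'F',o['ft_force'].round(1),'M',o['moment'].round(2),'w',round(float(o['width']),1)); return o
E
python3 -c "
from h import *
st()"
```

```text
t 6.38 tcp [454.7 407.5  66.2] yaw 75.7 y [ 0.011  0.    -1.   ] F [ 11.9   8.5 -14. ] M [ 1.34 -2.06 -0.77] w 16.5
```

Emit:
jog_arm(steps=[{"turn": [0, 0, 0], "dp": [0, 0, 0], "claw": 1}, {"turn": [0, 0, 0], "dp": [0, 0, 0], "claw": 1}, {"turn": [0, 0, 0], "dp": [0, 0, 0], "claw": 1}, {"turn": [0, 0, 0], "dp": [0, 0, 0], "claw": 1}, {"turn": [0, 0, 0], "dp": [0, 0, 0.5], "claw": 1}, {"turn": [0, 0, 0], "dp": [0, 0, 1], "claw": 1}, {"turn": [0, 0, 0], "dp": [0, 0, 1], "claw": 1}])

```text
t: 6.97
ee_pos: [457.5, 410.1, 153.0]
orientation: [-1.323, -1.04, 1.009]
ft_force: [1.1, 0.8, 0.1]
width: 59.5
```

Emit:
jog_arm(steps=[{"turn": [0, 0, 0], "dp": [0.2, -0.5, 0.2], "claw": 1}, {"turn": [0, 0, 0], "dp": [0.4, -1, 0.4], "claw": 1}, {"turn": [0, 0, 0], "dp": [0.4, -1, 0.4], "claw": 1}])

```text
t: 7.22
ee_pos: [491.2, 327.3, 187.5]
orientation: [-1.325, -1.042, 1.006]
ft_force: [-0.0, -0.2, -0.0]
width: 79.1
```

Emit:
jog_arm(steps=[{"turn": [0, 0, 0], "dp": [0.2, -0.5, 0], "claw": 1}, {"turn": [0, 0, 0], "dp": [0.2, -1, 0], "claw": 1}, {"turn": [0, 0, 0], "dp": [0.2, -1, 0], "claw": 1}])

```text
t: 7.47
ee_pos: [506.8, 242.3, 187.2]
orientation: [-1.327, -1.038, 1.006]
ft_force: [-0.5, 0.6, -0.5]
width: 87.8
```

Emit:
jog_arm(steps=[{"turn": [0, 0, 0], "dp": [0, -0.5, 0], "claw": 1}, {"turn": [0, 0, 0], "dp": [0, -1, 0], "claw": 1}, {"turn": [0, 0, 0], "dp": [0, -1, 0], "claw": 1}])

```text
t: 7.72
ee_pos: [505.5, 157.8, 186.6]
orientation: [-1.328, -1.033, 1.006]
ft_force: [-0.6, 0.5, -0.6]
width: 87.6
```

```bash
cat >> h.py <<'E'
def reg(W,x0,x1,y0,y1,z0,z1):
    m=(W[...,0]>x0)&(W[...,0]<x1)&(W[...,1]>y0)&(W[...,1]<y1)&(W[...,2]>z0)&(W[...,2]<z1); return W[m]
def rect(P):
    if len(P)<5: return None
    r=cv2.minAreaRect(P[:,:2].astype(np.float32)); c,s,a=r
    if s[0]<s[1]: s=(s[1],s[0]); a+=90
    return np.round(c,1),np.round(s,1),round((a+90)%180-90,1),len(P),np.median(P[:,2]).round(1)
E
python3 -c "
from h import *
st()
d=get('top');W=cloud(d);save(d,'top2.png')
print('bar',rect(reg(W,370,540,320,490,88,106)))
print('tray',rect(reg(W,460,660,-160,140,36,46)))
print('grip',rect(reg(W,400,500,-120,90,62,90)))
"
```

```text
t 7.72 tcp [505.5 157.8 186.6] yaw 75.3 y [ 0.018  0.003 -1.   ] F [-0.6  0.5 -0.6] M [ 0.05 -0.15  0.  ] w 87.6
bar (array([450.9, 405.4]), array([82.9, 18.5]), -18.3, 214, np.float64(98.5))
tray (array([556.4,   8.2]), array([175.6, 140.1]), 1.0, 410, np.float64(40.8))
grip (array([448.9,   6.4]), array([24.8, 19. ]), -0.4, 77, np.float64(76.8))
```

View pics/top2.png

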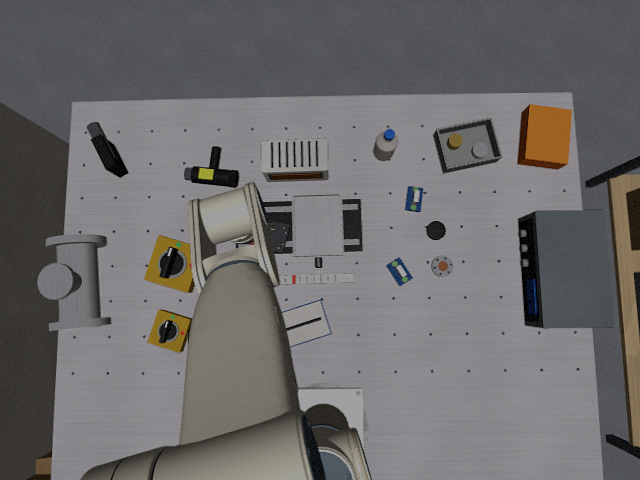

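Emit:
jog_arm(steps=[{"turn": [0.002, 0, 0.04], "dp": [-0.35, -0.47, -0.2], "claw": 1}, {"turn": [0.003, 0.005, 0.088], "dp": [-0.7, -0.95, -0.4], "claw": 1}, {"turn": [0.003, 0.005, 0.088], "dp": [-0.7, -0.95, -0.4], "claw": 1}, {"turn": [0.003, 0.005, 0.088], "dp": [-0.7, -0.95, -0.4], "claw": 0.7}])

```text
t: 8.1
ee_pos: [446.4, 82.5, 153.3]
orientation: [-1.185, -1.227, 1.214]
ft_force: [-0.3, 0.0, -0.4]
width: 83.6
```

Emit:
jog_arm(steps=[{"turn": [0, 0, 0], "dp": [0, -0.45, -0.2], "claw": 0.7}, {"turn": [0, 0, 0], "dp": [0, -0.93, -0.5], "claw": 0.7}, {"turn": [0, 0, 0], "dp": [0, -0.93, -0.5], "claw": 0.7}, {"turn": [0, 0, 0], "dp": [0, -0.93, -0.5], "claw": 0.7}])

```text
t: 8.43
ee_pos: [446.7, 8.1, 112.5]
orientation: [-1.185, -1.224, 1.212]
ft_force: [-0.2, -0.0, -0.3]
width: 62.0
```

```bash
python3 -c "
from h import *
st()
d=get('top');W=cloud(d)
import numpy as np
# track plate (dark) from first image
z=np.load('top0.npz')
dd={k:z[k] for k in('K','D','T')}
print(plane(dd,[[236,203],[236,254],[361,200],[361,251]],5).round(1))
"
```

```text
t 8.43 tcp [446.7   8.1 112.5] yaw 90.9 y [-0.006  0.016 -1.   ] F [-0.2 -0.  -0.3] M [ 0.12 -0.12  0.04] w 62.0
[[ 626.1  241.2    5. ]
 [ 478.5  239.3    5. ]
 [ 629.7 -118.6    5. ]
 [ 482.8 -115.4    5. ]]
```

Emit:
jog_arm(steps=[{"turn": [-0.004, 0, 0], "dp": [0.03, -0.02, -0.4], "claw": 0.6}, {"turn": [-0.004, 0, 0], "dp": [0.03, -0.02, -0.84], "claw": 0.6}, {"turn": [-0.004, 0, 0], "dp": [0.03, -0.02, -0.84], "claw": 0.6}, {"turn": [-0.004, 0, 0], "dp": [0.03, -0.02, -0.84], "claw": 0}, {"turn": [-0.004, 0, 0], "dp": [0.03, -0.02, -0.84], "claw": 0}, {"turn": [-0.004, 0, 0], "dp": [0.03, -0.02, -0.84], "claw": 0}, {"turn": [-0.004, 0, 0], "dp": [0.03, -0.02, -0.84], "claw": 0}, {"turn": [-0.004, 0, 0], "dp": [0.03, -0.02, -0.84], "claw": 0}, {"turn": [-0.004, 0, 0], "dp": [0.03, -0.02, -0.84], "claw": 0}])

```text
t: 9.23
ee_pos: [450.6, 7.3, 47.4]
orientation: [-1.197, -1.222, 1.22]
ft_force: [-1.2, 2.7, 10.1]
width: 19.6
```

Emit:
jog_arm(steps=[{"turn": [0, 0, 0], "dp": [0, -0.1, 0.02], "claw": 0}, {"turn": [0, 0, 0], "dp": [0, -0.2, 0.02], "claw": 0}, {"turn": [0, 0, 0], "dp": [0, -0.28, 0.02], "claw": 0}, {"turn": [0, 0, 0], "dp": [0, -0.32, 0.02], "claw": 0}, {"turn": [0, 0, 0], "dp": [0, -0.34, 0.02], "claw": 0}, {"turn": [0, 0, 0], "dp": [0, -0.35, 0.02], "claw": 0}, {"turn": [0, 0, 0], "dp": [0, -0.36, 0.02], "claw": 0}, {"turn": [0, 0, 0], "dp": [0, -0.36, 0.02], "claw": 0}])

```text
t: 9.9
ee_pos: [450.4, -17.7, 48.6]
orientation: [-1.194, -1.221, 1.214]
ft_force: [7.0, 39.5, -18.0]
width: 19.8
```

Emit:
jog_arm(steps=[{"turn": [0, 0, 0], "dp": [0, 0.0, 0], "claw": 0.7}, {"turn": [0, 0, 0], "dp": [0, 0.0, 0], "claw": 0.7}, {"turn": [0, 0, 0], "dp": [0, 0.0, 0], "claw": 0.7}, {"turn": [0, 0, 0], "dp": [0, 0.0, 0.5], "claw": 0.7}, {"turn": [0, 0, 0], "dp": [0, 0.0, 1], "claw": 0.7}, {"turn": [0, 0, 0], "dp": [0, 0.0, 1], "claw": 0.7}])

```text
t: 10.4
ee_pos: [454.2, -18.7, 134.3]
orientation: [-1.202, -1.227, 1.21]
ft_force: [1.6, -0.1, 0.2]
width: 56.6
```

Emit:
jog_arm(steps=[{"turn": [0, 0, 0.06], "dp": [0, -0.5, 0], "claw": 1}, {"turn": [0, 0, 0.1], "dp": [0, -0.9, 0], "claw": 1}, {"turn": [0, 0, 0.18], "dp": [0, -0.9, 0], "claw": 1}, {"turn": [0, 0, 0.18], "dp": [0, -0.9, 0], "claw": 1}, {"turn": [0, 0, 0.18], "dp": [0, -0.9, 0], "claw": 1}])

```text
t: 10.82
ee_pos: [454.2, -92.2, 134.9]
orientation: [-0.872, -1.631, 1.614]
ft_force: [0.3, -0.3, -0.2]
width: 87.2
```

```bash
python3 -c "
from h import *
o=st();print(o['qpos'].round(2))
d=get('top');W=cloud(d);save(d,'top3.png')
print('bar',rect(reg(W,370,540,320,490,88,106)))
print('tray',rect(reg(W,460,660,-160,140,36,46)))
print('grip',rect(reg(W,400,500,-60,90,62,79)))
for nm,r in (('c1',(580,690,-320,-220)),('c2',(370,490,-280,-170))):
    print(nm,'fin',rect(reg(W,*r,38,56)))
"
```

```text
t 10.82 tcp [454.2 -92.2 134.9] yaw 123.4 y [ 0.002  0.009 -1.   ] F [ 0.3 -0.3 -0.2] M [ 0.07 -0.13  0.02] w 87.2
[-0.23  0.33  2.04  0.01  0.77 -2.4 ]
bar (array([450.8, 405.1]), array([82.7, 17.2]), -16.8, 214, np.float64(98.1))
tray (array([557. , -16.5]), array([175.7, 140.2]), 1.1, 316, np.float64(40.6))
grip (array([459.4, -13. ]), array([11.7,  4.8]), -57.5, 9, np.float64(74.9))
c1 fin (array([ 631. , -267.3]), array([34.9, 14.4]), -5.7, 70, np.float64(47.3))
c2 fin (array([ 417.3, -227.5]), array([16.3,  6.1]), 3.7, 14, np.float64(47.3))
```

View pics/top3.png

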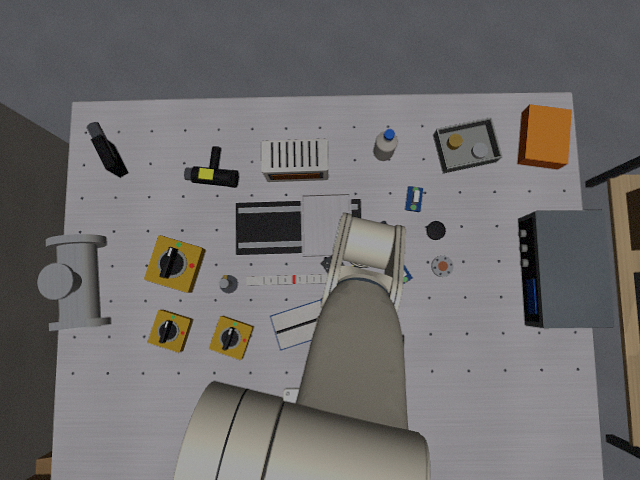

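Emit:
jog_arm(steps=[{"turn": [0, 0, -0.47], "dp": [-0.1, -0.5, 0], "claw": 1}, {"turn": [0, 0, -0.47], "dp": [-0.2, -0.8, 0], "claw": 1}, {"turn": [0, 0, -0.47], "dp": [-0.2, -0.8, 0], "claw": 1}, {"turn": [0, 0, -0.47], "dp": [-0.2, -0.8, 0], "claw": 1}, {"turn": [0, 0, -0.47], "dp": [-0.2, -0.8, 0], "claw": 1}, {"turn": [0, 0, -0.47], "dp": [-0.2, -0.8, 0], "claw": 1}, {"turn": [0, 0, -0.47], "dp": [-0.2, -0.8, 0], "claw": 1}, {"turn": [0, 0, -0.47], "dp": [-0.2, -0.8, 0], "claw": 1}, {"turn": [0, 0, -0.47], "dp": [-0.2, -0.8, 0], "claw": 1}, {"turn": [0, 0, -0.47], "dp": [-0.2, -0.8, 0], "claw": 1}, {"turn": [0, 0, -0.47], "dp": [-0.2, -0.8, 0], "claw": 1}, {"turn": [0, 0, -0.47], "dp": [-0.2, -0.8, 0], "claw": 1}])

```text
t: 11.87
ee_pos: [438.0, -156.3, 135.1]
orientation: [-1.511, -0.533, 0.519]
ft_force: [-0.3, 0.8, 0.3]
width: 88.0
```

```bash
python3 -c "
from h import *
o=st();print(o['qpos'].round(2))
"
```

```text
t 11.87 tcp [ 438.  -156.3  135.1] yaw 38.5 y [ 0.01  -0.002 -1.   ] F [-0.3  0.8  0.3] M [-0.02 -0.11 -0.03] w 88.0
[-0.37  0.32  2.05  0.    0.76 -1.04]
```

Emit:
jog_arm(steps=[{"turn": [0, 0, -0.48], "dp": [-0.1, -0.4, 0], "claw": 1}, {"turn": [0, 0, -0.48], "dp": [-0.17, -0.78, 0], "claw": 1}, {"turn": [0, 0, -0.48], "dp": [-0.17, -0.78, 0], "claw": 1}, {"turn": [0, 0, -0.48], "dp": [-0.17, -0.78, 0], "claw": 1}, {"turn": [0, 0, -0.48], "dp": [-0.17, -0.78, 0], "claw": 1}, {"turn": [0, 0, -0.48], "dp": [-0.17, -0.78, 0], "claw": 1}, {"turn": [0, 0, -0.48], "dp": [-0.17, -0.78, 0], "claw": 1}, {"turn": [0, 0, -0.48], "dp": [-0.17, -0.78, 0], "claw": 1}, {"turn": [0, 0, -0.48], "dp": [-0.17, -0.78, 0], "claw": 1}, {"turn": [0, 0, -0.48], "dp": [-0.17, -0.78, 0], "claw": 1}, {"turn": [0, 0, -0.48], "dp": [-0.17, -0.78, 0], "claw": 1}, {"turn": [0, 0, -0.48], "dp": [-0.17, -0.78, 0], "claw": 1}])

```text
t: 12.87
ee_pos: [424.2, -219.1, 135.4]
orientation: [-1.482, 0.645, -0.651]
ft_force: [0.9, -0.2, -0.5]
width: 87.8
```

```bash
python3 -c "
from h import *
o=st();print(o['qpos'].round(2))
d=get('side');W=cloud(d);save(d,'side4.png')
for nm,r in (('c1',(580,690,-320,-220)),('c2',(370,490,-280,-170))):
    print(nm,'fin',rect(reg(W,*r,40,53)))
"
```

```text
t 12.87 tcp [ 424.2 -219.1  135.4] yaw -47.4 y [-0.   -0.01 -1.  ] F [ 0.9 -0.2 -0.5] M [-0.04  0.01 -0.02] w 87.8
[-0.5   0.34  2.02 -0.01  0.78  0.34]
c1 fin (array([ 627.8, -266.6]), array([33.6, 19.4]), -6.2, 48, np.float64(45.4))
c2 fin (array([ 421.8, -215.6]), array([32.4, 23.6]), 29.2, 58, np.float64(45.9))
```

View pics/side4.png

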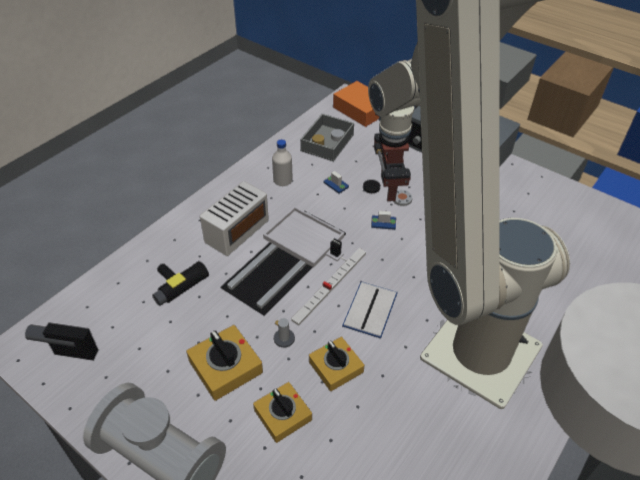

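Emit:
jog_arm(steps=[{"turn": [0, 0.0, -0.03], "dp": [0, 0, -0.4], "claw": 0.6}, {"turn": [0, 0, -0.057], "dp": [0, 0, -0.8], "claw": 0.6}, {"turn": [0, 0, -0.057], "dp": [0, 0, -0.8], "claw": 0.6}, {"turn": [0, 0, -0.057], "dp": [0, 0, -0.8], "claw": 0.6}, {"turn": [0, 0, -0.057], "dp": [0, 0, -0.8], "claw": 0.6}])

```text
t: 13.33
ee_pos: [424.6, -219.5, 72.4]
orientation: [-1.433, 0.787, -0.792]
ft_force: [-0.3, 0.1, -0.0]
width: 58.0
```

```bash
python3 -c "
from h import *
o=st()
"
```

```text
t 13.33 tcp [ 424.6 -219.5   72.4] yaw -58.0 y [-0.002 -0.011 -1.   ] F [-0.3  0.1 -0. ] M [-0.01  0.01 -0.04] w 58.0
```

Emit:
jog_arm(steps=[{"turn": [0, 0, 0], "dp": [0, 0, -0.3], "claw": 0.6}, {"turn": [0, 0, 0], "dp": [0, 0, -0.6], "claw": 0.6}, {"turn": [0, 0, 0], "dp": [0, 0, -0.68], "claw": 0.6}, {"turn": [0, 0, 0], "dp": [0, 0, -0.68], "claw": 0.6}, {"turn": [0, 0, 0], "dp": [0, 0, -0.68], "claw": 0}, {"turn": [0, 0, 0], "dp": [0, 0, -0.68], "claw": 0}, {"turn": [0, 0, 0], "dp": [0, 0, -0.68], "claw": 0}, {"turn": [0, 0, 0], "dp": [0, 0, -0.68], "claw": 0}, {"turn": [0, 0, 0], "dp": [0, 0, -0.68], "claw": 0}, {"turn": [0, 0, 0], "dp": [0, 0, -0.68], "claw": 0}, {"turn": [0, 0, 0], "dp": [0, 0, -0.68], "claw": 0}])

```text
t: 14.25
ee_pos: [424.6, -219.4, 18.4]
orientation: [-1.433, 0.787, -0.792]
ft_force: [-0.4, 1.5, 5.1]
width: 14.0
```

Emit:
jog_arm(steps=[{"turn": [0, 0, 0], "dp": [0, 0, 0.3], "claw": 0}, {"turn": [0, 0, 0], "dp": [0, 0, 0.6], "claw": 0}, {"turn": [0, 0, -0.04], "dp": [0, 0, 1], "claw": 0}, {"turn": [0, 0, -0.08], "dp": [0, 0, 1], "claw": 0}])

```text
t: 14.58
ee_pos: [427.0, -220.6, 102.6]
orientation: [-1.347, 0.977, -0.991]
ft_force: [1.9, -0.4, -3.4]
width: 13.7
```

Emit:
jog_arm(steps=[{"turn": [0, 0, -0.03], "dp": [0.2, 0.3, 0.1], "claw": 0}, {"turn": [0, 0, -0.06], "dp": [0.4, 0.6, 0.2], "claw": 0}, {"turn": [0, 0, -0.094], "dp": [0.6, 0.95, 0.2], "claw": 0}, {"turn": [0, 0, -0.094], "dp": [0.6, 0.95, 0.2], "claw": 0}])

```text
t: 14.92
ee_pos: [477.6, -141.6, 119.3]
orientation: [-1.22, 1.201, -1.216]
ft_force: [-0.2, -0.5, -1.7]
width: 14.2
```

Emit:
jog_arm(steps=[{"turn": [0, 0, 0], "dp": [0.2, 0.3, 0], "claw": 0}, {"turn": [0, 0, 0], "dp": [0.4, 0.6, 0], "claw": 0}, {"turn": [0, 0, 0], "dp": [0.6, 0.95, 0], "claw": 0}, {"turn": [0, 0, 0], "dp": [0.6, 0.95, 0], "claw": 0}])

```text
t: 15.25
ee_pos: [527.9, -62.4, 119.4]
orientation: [-1.219, 1.197, -1.214]
ft_force: [0.8, -0.0, -2.8]
width: 14.1
```

```bash
python3 -c "
from h import *
o=st();print(o['qpos'].round(2))
"
```

```text
t 15.25 tcp [527.9 -62.4 119.4] yaw -89.6 y [ 0.002 -0.012 -1.   ] F [ 0.8 -0.  -2.8] M [ 0.05 -0.03  0.  ] w 14.1
[-0.13  0.44  1.91 -0.02  0.79  1.44]
```

Emit:
jog_arm(steps=[{"turn": [0.004, 0, 0], "dp": [0.15, 0.4, 0], "claw": 0}, {"turn": [0.004, 0, 0], "dp": [0.36, 0.8, 0], "claw": 0}, {"turn": [0.004, 0, 0], "dp": [0.36, 0.96, 0], "claw": 0}, {"turn": [0.004, 0, 0], "dp": [0.36, 0.96, -0.2], "claw": 0}, {"turn": [0.004, 0, 0], "dp": [0.36, 0.96, -0.5], "claw": 0}, {"turn": [0.004, 0, 0], "dp": [0.36, 0.96, -0.5], "claw": 0}])

```text
t: 15.75
ee_pos: [553.2, 14.1, 75.8]
orientation: [-1.216, 1.207, -1.2]
ft_force: [-0.9, -0.5, -2.4]
width: 13.5
```

```bash
python3 -c "
from h import *
o=st();print(o['qpos'].round(2))
d=get('side');save(d,'side5.png')
d=get('top');W=cloud(d);print('tray',rect(reg(W,460,660,-160,140,36,46)))
"
```

```text
t 15.75 tcp [553.2  14.1  75.8] yaw -89.5 y [-0.005  0.001 -1.   ] F [-0.9 -0.5 -2.4] M [ 0.06  0.07 -0.05] w 13.5
[0.   0.53 1.87 0.   0.74 1.57]
tray (array([558.2, -77.7]), array([175.4,  20.8]), 2.8, 114, np.float64(41.6))
```

View pics/side5.png

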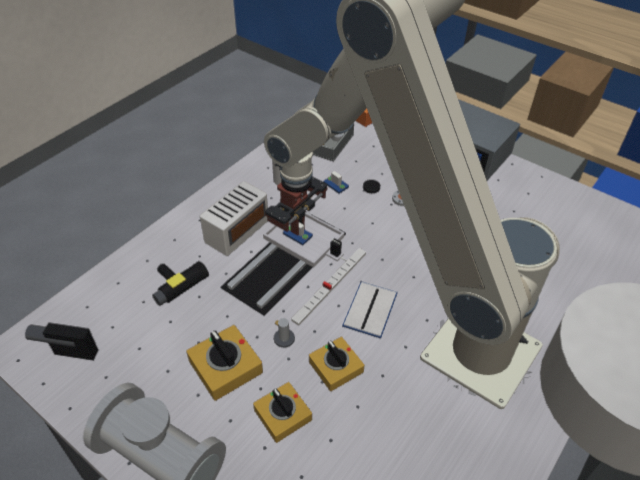

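Emit:
jog_arm(steps=[{"turn": [0, 0, 0], "dp": [0.04, 0, -0.12], "claw": 0}, {"turn": [0, 0, 0], "dp": [0.04, 0, -0.24], "claw": 0}, {"turn": [0, 0, 0], "dp": [0.04, 0, -0.36], "claw": 0}, {"turn": [0, 0, 0], "dp": [0.04, 0, -0.36], "claw": 0}, {"turn": [0, 0, 0], "dp": [0.04, 0, -0.36], "claw": 0}])

```text
t: 16.27
ee_pos: [557.9, 13.7, 49.1]
orientation: [-1.214, 1.206, -1.202]
ft_force: [0.3, -0.5, -1.8]
width: 14.1
```

Emit:
jog_arm(steps=[{"turn": [0, 0, 0], "dp": [0, 0, -0.03], "claw": 0}, {"turn": [0, 0, 0], "dp": [0, 0, -0.03], "claw": 0}, {"turn": [0, 0, 0], "dp": [0, 0, -0.03], "claw": 0.4}, {"turn": [0, 0, 0], "dp": [0, 0, -0.03], "claw": 0.4}, {"turn": [0, 0, 0], "dp": [0, 0, -0.03], "claw": 0.4}, {"turn": [0, 0, 0], "dp": [0, 0, -0.03], "claw": 0.4}, {"turn": [0, 0, 0], "dp": [0, 0, 0.3], "claw": 0.4}, {"turn": [0, 0, 0], "dp": [0, 0, 0.6], "claw": 0.4}, {"turn": [0, 0, 0], "dp": [0, 0, 0.9], "claw": 0.4}, {"turn": [0, 0, 0], "dp": [0, 0, 0.9], "claw": 0.4}])

```text
t: 17.1
ee_pos: [560.8, 13.7, 125.5]
orientation: [-1.209, 1.201, -1.206]
ft_force: [0.8, -0.2, 0.7]
width: 35.2
```

Emit:
jog_arm(steps=[{"turn": [0, 0, 0], "dp": [0.2, -0.5, 0], "claw": 0.6}, {"turn": [0, 0, 0], "dp": [0.3, -1, 0], "claw": 0.6}, {"turn": [0, 0, 0], "dp": [0.3, -1, 0], "claw": 0.6}])

```text
t: 17.35
ee_pos: [586.9, -71.1, 126.0]
orientation: [-1.206, 1.2, -1.21]
ft_force: [-0.3, 0.2, 1.1]
width: 50.9
```

Emit:
jog_arm(steps=[{"turn": [0, 0, 0], "dp": [0.2, -0.5, 0], "claw": 0.6}, {"turn": [0, 0, -0.02], "dp": [0.3, -1, 0], "claw": 0.6}, {"turn": [0, 0, -0.035], "dp": [0.3, -1, 0], "claw": 0.6}])

```text
t: 17.6
ee_pos: [612.4, -156.0, 125.7]
orientation: [-1.149, 1.282, -1.298]
ft_force: [-0.2, 0.8, 0.3]
width: 52.9
```

```bash
python3 -c "
from h import *
o=st();print(o['qpos'].round(2))
d=get('top');W=cloud(d);save(d,'top6.png')
print('tray',rect(reg(W,460,660,-160,140,36,42.5)))
print('placed fin',rect(reg(W,480,640,-70,50,64,85)))
for nm,r in (('c1',(560,690,-340,-220)),('c2',(370,490,-280,-170))):
    print(nm,'fin',rect(reg(W,*r,38,56)))
"
```

```text
t 17.6 tcp [ 612.4 -156.   125.7] yaw -96.4 y [ 0.01  -0.004 -1.   ] F [-0.2  0.8  0.3] M [0.02 0.01 0.01] w 52.9
[-0.27  0.55  1.68 -0.    0.9   1.41]
tray (array([557.2, -16.2]), array([175.6, 140. ]), 0.8, 425, np.float64(40.1))
placed fin (array([549.1,  10.7]), array([32.6, 13.7]), -0.2, 70, np.float64(75.2))
c1 fin None
c2 fin None
```

View pics/top6.png

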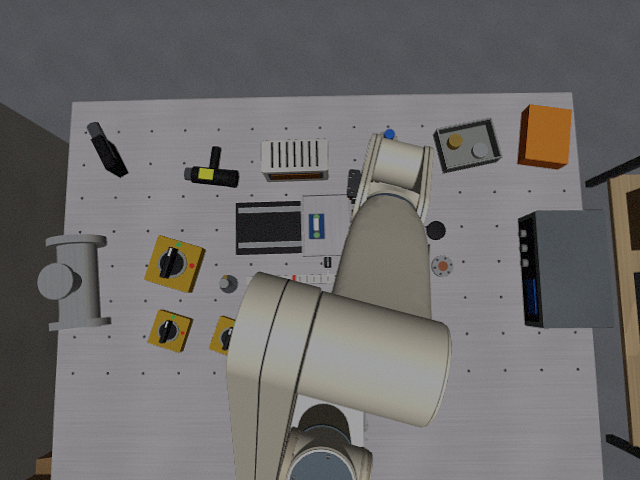

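```bash
python3 -c "
from h import *
d=get('side');W=cloud(d);save(d,'side6.png')
for nm,r in (('c1',(560,690,-340,-220)),):
    print(nm,'fin',rect(reg(W,*r,40,53)))
"
```

```text
c1 fin (array([ 628.7, -266.7]), array([40.5, 19.4]), -16.1, 51, np.float64(45.0))
```

View pics/side6.png

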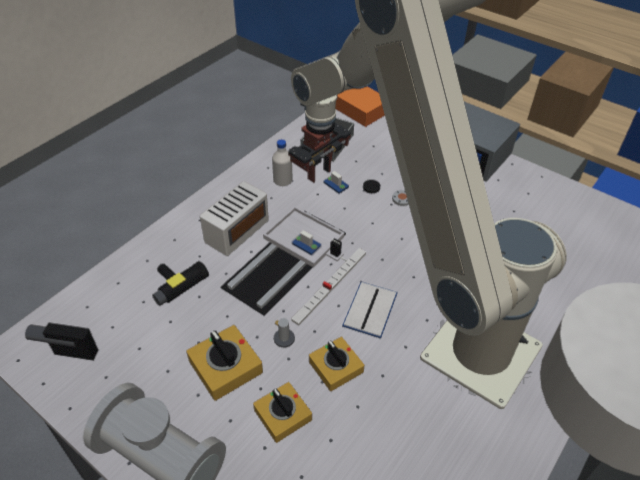

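Emit:
jog_arm(steps=[{"turn": [0, 0.0, 0], "dp": [0.1, -0.5, 0], "claw": 0.6}, {"turn": [0, 0.003, 0], "dp": [0.12, -0.95, 0], "claw": 0.6}, {"turn": [0, 0.003, 0], "dp": [0.12, -0.95, 0], "claw": 0.6}])

```text
t: 17.95
ee_pos: [620.8, -232.5, 124.9]
orientation: [-1.159, 1.289, -1.291]
ft_force: [-0.2, 0.2, -0.2]
width: 52.6
```

Emit:
jog_arm(steps=[{"turn": [0, 0.0, 0], "dp": [0.05, -0.3, -0.2], "claw": 0.6}, {"turn": [0, 0.0, 0], "dp": [0.08, -0.4, -0.5], "claw": 0.6}, {"turn": [0, 0.0, 0], "dp": [0.08, -0.4, -0.7], "claw": 0.6}, {"turn": [0, 0.0, 0], "dp": [0.08, -0.4, -0.7], "claw": 0.6}])

```text
t: 18.28
ee_pos: [624.2, -262.2, 64.7]
orientation: [-1.163, 1.294, -1.285]
ft_force: [-0.6, 0.6, -0.5]
width: 53.1
```

```bash
python3 -c "
from h import *
o=st();print(o['qpos'].round(2))
"
```

```text
t 18.28 tcp [ 624.2 -262.2   64.7] yaw -96.2 y [-0.008 -0.    -1.   ] F [-0.6  0.6 -0.5] M [ 0.08  0.04 -0.04] w 53.1
[-0.41  0.69  1.58 -0.    0.88  1.27]
```

Emit:
jog_arm(steps=[{"turn": [0, -0.002, 0], "dp": [0.08, -0.06, -0.1], "claw": 0.6}, {"turn": [0, -0.002, 0], "dp": [0.08, -0.06, -0.3], "claw": 0.6}, {"turn": [0, -0.002, 0], "dp": [0.08, -0.06, -0.45], "claw": 0.6}, {"turn": [0, -0.002, 0], "dp": [0.08, -0.06, -0.57], "claw": 0.6}, {"turn": [0, -0.002, 0], "dp": [0.08, -0.06, -0.57], "claw": 0.5}, {"turn": [0, -0.002, 0], "dp": [0.08, -0.06, -0.57], "claw": 0}, {"turn": [0, -0.002, 0], "dp": [0.08, -0.06, -0.57], "claw": 0}, {"turn": [0, -0.002, 0], "dp": [0.08, -0.06, -0.57], "claw": 0}, {"turn": [0, -0.002, 0], "dp": [0.08, -0.06, -0.57], "claw": 0}, {"turn": [0, -0.002, 0], "dp": [0.08, -0.06, -0.57], "claw": 0}, {"turn": [0, -0.002, 0], "dp": [0.08, -0.06, -0.57], "claw": 0}])

```text
t: 19.2
ee_pos: [631.0, -267.2, 19.7]
orientation: [-1.157, 1.289, -1.288]
ft_force: [-0.4, 0.3, 2.1]
width: 13.9
```

Emit:
jog_arm(steps=[{"turn": [0, 0, 0], "dp": [0, 0, 0.3], "claw": 0}, {"turn": [0, 0, 0], "dp": [0, 0, 0.6], "claw": 0}, {"turn": [0, 0, 0], "dp": [0, 0, 1], "claw": 0}, {"turn": [0, 0, 0], "dp": [0, 0, 1], "claw": 0}])

```text
t: 19.53
ee_pos: [634.3, -268.7, 105.9]
orientation: [-1.153, 1.281, -1.295]
ft_force: [1.8, 0.4, -0.7]
width: 13.5
```

Emit:
jog_arm(steps=[{"turn": [0, 0, 0.01], "dp": [-0.1, 0.3, 0.1], "claw": 0}, {"turn": [0, 0, 0.02], "dp": [-0.3, 0.6, 0.2], "claw": 0}, {"turn": [0, 0, 0.035], "dp": [-0.35, 0.95, 0.2], "claw": 0}, {"turn": [0, 0, 0.035], "dp": [-0.35, 0.95, 0.2], "claw": 0}])

```text
t: 19.87
ee_pos: [604.7, -188.8, 121.9]
orientation: [-1.209, 1.2, -1.209]
ft_force: [0.4, -0.5, -1.5]
width: 13.7
```

Emit:
jog_arm(steps=[{"turn": [0, 0, 0], "dp": [-0.1, 0.3, 0], "claw": 0}, {"turn": [0, 0, 0], "dp": [-0.3, 0.6, 0], "claw": 0}, {"turn": [0, 0, 0], "dp": [-0.35, 0.95, 0], "claw": 0}, {"turn": [0, 0, 0], "dp": [-0.35, 0.95, 0], "claw": 0}])

```text
t: 20.2
ee_pos: [574.7, -109.4, 121.2]
orientation: [-1.21, 1.201, -1.205]
ft_force: [-0.1, 0.1, -0.9]
width: 13.4
```

```bash
python3 -c "
from h import *
o=st();print(o['qpos'].round(2))
"
```

```text
t 20.2 tcp [ 574.7 -109.4  121.2] yaw -89.6 y [ 0.003 -0.    -1.   ] F [-0.1  0.1 -0.9] M [ 0.    0.03 -0.05] w 13.4
[-0.21  0.5   1.79  0.    0.85  1.35]
```

Emit:
jog_arm(steps=[{"turn": [0, 0, 0], "dp": [-0.1, 0.4, 0], "claw": 0}, {"turn": [0, 0, 0], "dp": [-0.21, 0.77, 0], "claw": 0}, {"turn": [0, 0, 0], "dp": [-0.21, 0.77, -0.15], "claw": 0}, {"turn": [0, 0, 0], "dp": [-0.21, 0.77, -0.35], "claw": 0}, {"turn": [0, 0, 0], "dp": [-0.21, 0.77, -0.55], "claw": 0}, {"turn": [0, 0, 0], "dp": [-0.21, 0.77, -0.55], "claw": 0}, {"turn": [0, 0, 0], "dp": [-0.21, 0.77, -0.55], "claw": 0}])

```text
t: 20.78
ee_pos: [557.5, -48.2, 76.3]
orientation: [-1.212, 1.203, -1.205]
ft_force: [-0.6, 0.0, -0.8]
width: 14.1
```

```bash
python3 -c "
from h import *
o=st();d=get('side');W=cloud(d);save(d,'side7.png')
cv2.imwrite('pics/side7z.png',cv2.resize(d['img'][160:300,220:400,::-1],None,fx=4,fy=4))
"
```

```text
t 20.78 tcp [557.5 -48.2  76.3] yaw -89.6 y [ 0.001 -0.    -1.   ] F [-0.6  0.  -0.8] M [0.06 0.02 0.01] w 14.1
```

View pics/side7z.png

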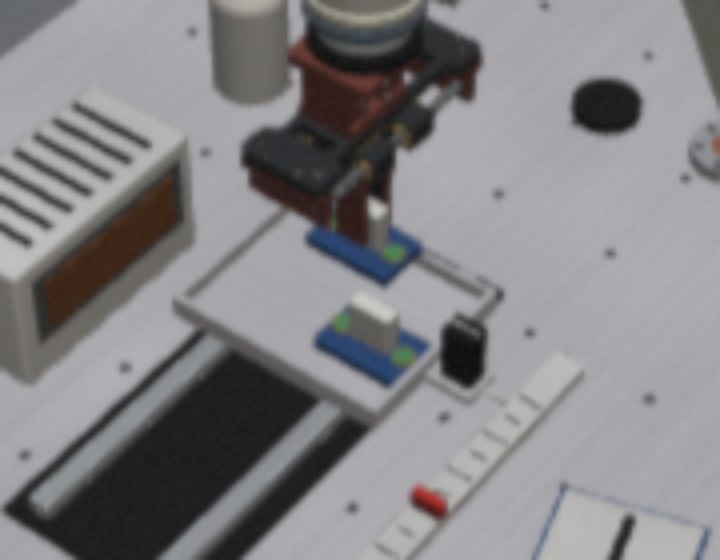

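```bash
python3 -c "
from h import *
d=get('side');W=cloud(d)
print('side fin',rect(reg(W,470,640,-20,60,66,82)))
d=get('top');W=cloud(d)
print('fin',rect(reg(W,470,640,-20,60,64,85)))
P=reg(W,440,660,-100,60,64,85); print(len(P))
print('tray',rect(reg(W,460,660,-160,140,36,42.5)))
save(d,'top7.png')
"
```

```text
side fin (array([509.5,   3.6]), array([36.8, 18.2]), 0.2, 75, np.float64(73.3))
fin None
0
tray (array([579. ,  51.1]), array([127.9,  21.5]), -8.1, 66, np.float64(40.1))
```

View pics/top7.png

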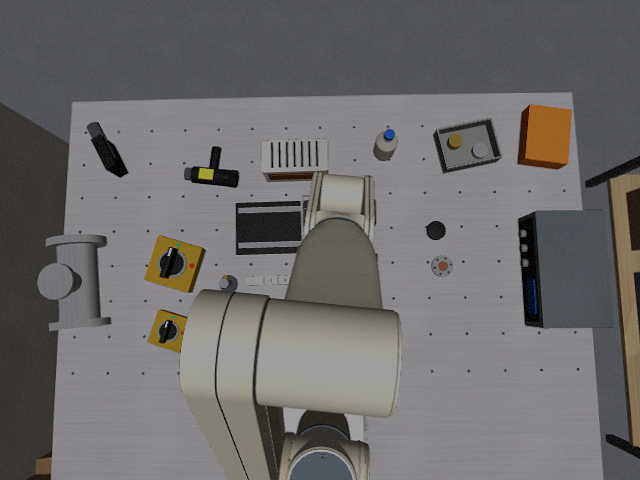

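Emit:
jog_arm(steps=[{"turn": [0, 0, 0], "dp": [0.37, 0, 0], "claw": 0}, {"turn": [0, 0, 0], "dp": [0.37, 0, 0], "claw": 0}, {"turn": [0, 0, 0], "dp": [0.37, 0, -0.1], "claw": 0}, {"turn": [0, 0, 0], "dp": [0.37, 0, -0.2], "claw": 0}, {"turn": [0, 0, 0], "dp": [0.37, 0, -0.32], "claw": 0}, {"turn": [0, 0, 0], "dp": [0.37, 0, -0.32], "claw": 0}, {"turn": [0, 0, 0], "dp": [0.37, 0, -0.32], "claw": 0}])

```text
t: 21.52
ee_pos: [586.9, -48.2, 51.1]
orientation: [-1.211, 1.202, -1.205]
ft_force: [-0.2, 0.2, -1.4]
width: 14.2
```

Emit:
jog_arm(steps=[{"turn": [0, 0, 0], "dp": [0, 0, -0.04], "claw": 0}, {"turn": [0, 0, 0], "dp": [0, 0, -0.04], "claw": 0}, {"turn": [0, 0, 0], "dp": [0, 0, -0.04], "claw": 0.4}, {"turn": [0, 0, 0], "dp": [0, 0, -0.04], "claw": 0.4}, {"turn": [0, 0, 0], "dp": [0, 0, -0.04], "claw": 0.4}, {"turn": [0, 0, 0], "dp": [0, 0, -0.04], "claw": 0.4}, {"turn": [0, 0, 0], "dp": [0, 0, 0.3], "claw": 0.4}, {"turn": [0, 0, 0], "dp": [0, 0, 0.6], "claw": 0.4}, {"turn": [0, 0, 0], "dp": [0, 0, 1], "claw": 0.4}, {"turn": [0, 0, 0], "dp": [0, 0, 1], "claw": 0.4}])

```text
t: 22.35
ee_pos: [590.3, -48.5, 136.6]
orientation: [-1.206, 1.196, -1.21]
ft_force: [1.7, -0.9, -0.1]
width: 35.1
```

Emit:
jog_arm(steps=[{"turn": [0, 0, 0], "dp": [-0.3, -0.5, 0.2], "claw": 0.6}, {"turn": [0, 0, 0], "dp": [-0.6, -1, 0.2], "claw": 0.6}, {"turn": [0, 0, 0], "dp": [-0.6, -1, 0.2], "claw": 0.6}])

```text
t: 22.6
ee_pos: [540.5, -131.2, 153.4]
orientation: [-1.206, 1.195, -1.211]
ft_force: [-0.2, -0.5, 0.1]
width: 50.8
```

Emit:
jog_arm(steps=[{"turn": [0, 0, 0], "dp": [-0.5, -0.5, 0], "claw": 0.6}, {"turn": [0, 0, 0], "dp": [-1, -1, 0], "claw": 0.6}, {"turn": [0, 0, 0], "dp": [-1, -1, 0], "claw": 0.6}, {"turn": [0, 0, 0], "dp": [-1, -1, 0], "claw": 0.6}])

```text
t: 22.93
ee_pos: [456.4, -213.5, 152.7]
orientation: [-1.206, 1.201, -1.212]
ft_force: [0.5, -0.8, 0.0]
width: 52.8
```

```bash
cat > tray.py <<'E'
from h import *
import sys
st()
d=get('top');W=cloud(d);save(d,sys.argv[1])
y=float(sys.argv[2]) if len(sys.argv)>2 else -16.5
hsv=cv2.cvtColor(d['img'],cv2.COLOR_RGB2HSV);H,S,V=[hsv[...,i].astype(int) for i in range(3)]
t=rect(reg(W,460,660,y-90,y+90,36,42.5)); print('tray',t)
g=rect(reg(W,435,465,y-40,y+40,70,80)); print('grip',g)
m=(W[...,0]>470)&(W[...,0]<645)&(W[...,1]>y-75)&(W[...,1]<y+75)&(W[...,2]>64)&(W[...,2]<85)
n,l,s,c=cv2.connectedComponentsWithStats(m.astype(np.uint8))
for i in range(1,n):
    if s[i,4]>20: print('fin',rect(W[l==i]))
print('bar',rect(reg(W,370,540,320,490,88,106)))
m=((H<6)|(H>174))&(S>150)&(V>120); m[:,:270]=0;m[:,330:]=0;m[:260]=0;m[300:]=0
v,u=np.nonzero(m)
if len(u): print('red',plane(d,[[u.mean(),v.mean()]],24).round(1),len(u))
E
python3 tray.py top8.png
```

```text
t 22.93 tcp [ 456.4 -213.5  152.7] yaw -89.9 y [ 0.008 -0.002 -1.   ] F [ 0.5 -0.8  0. ] M [0.03 0.03 0.04] w 52.8
tray (array([556.9, -16.5]), array([175.8, 140.3]), 1.1, 692, np.float64(40.2))
grip (array([448.7, -17.8]), array([24.4, 18.7]), -0.6, 60, np.float64(76.8))
fin (array([586. , -49.3]), array([33. , 13.6]), -0.7, 69, np.float64(75.1))
fin (array([510. ,   1.6]), array([33.9, 11. ]), -0.2, 64, np.float64(74.6))
bar (array([450.7, 405.7]), array([83.3, 17.8]), -17.2, 217, np.float64(98.1))
red [[405.2  74.5  24. ]] 18
```

View pics/top8.png

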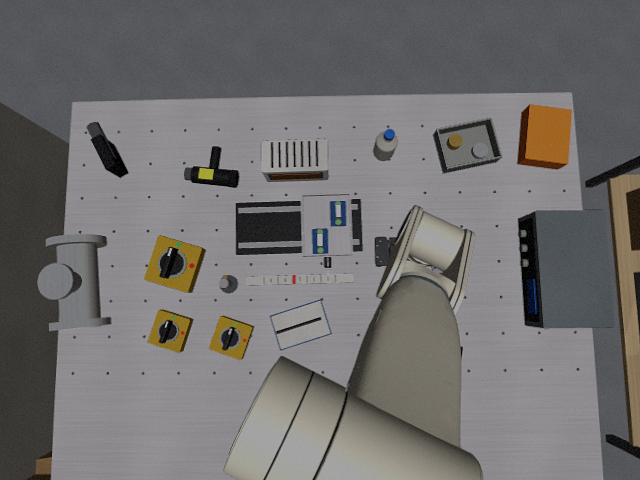

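```bash
cat > red.py <<'E'
from h import *
d=get('top');im=d['img'].astype(float)
def red(d,u0,u1,v0,v1):
    im=d['img'].astype(float)[v0:v1,u0:u1]; w=np.clip(im[...,0]-(im[...,1]+im[...,2])/2-15,0,None)
    v,u=np.mgrid[v0:v1,u0:u1]; return (w*u).sum()/w.sum(),(w*v).sum()/w.sum()
c=red(d,285,303,268,290); print(c,plane(d,[c],24).round(1))
W=cloud(d); print(np.nanmean(reg(W,390,420,60,90,20,30),axis=0))
print('scale',rect(reg(W,390,420,-60,200,9,18)))
d=get('side'); p=proj(d,[[405,74.5,22]])[0].astype(int); print(p)
c=red(d,p[0]-12,p[0]+12,p[1]-12,p[1]+12); print(c,plane(d,[c],20).round(1))
print(np.nanmean(reg(cloud(d),385,425,55,95,21,30),axis=0))
E
python3 red.py
```

```text
(np.float64(293.57309003408864), np.float64(278.82835371967116)) [[405.6  74.3  24. ]]
[405.49665911  73.02296761  26.21153266]
scale (array([405.4,  71. ]), array([257.5,  27. ]), -89.5, 699, np.float64(13.2))
[327 283]
(np.float64(326.91674079345313), np.float64(284.3812488880982)) [[404.8  75.5  20. ]]
[404.51841248  76.92718968  24.6708721 ]
```

Emit:
jog_arm(steps=[{"turn": [0, 0, 0], "dp": [0, 0.5, -0.2], "claw": 0.6}, {"turn": [0, 0, 0], "dp": [-0.05, 0.95, -0.3], "claw": 0.6}, {"turn": [0, 0, 0], "dp": [-0.05, 0.95, -0.3], "claw": 0.6}])

```text
t: 23.33
ee_pos: [454.9, -129.7, 127.2]
orientation: [-1.208, 1.198, -1.205]
ft_force: [-0.3, 0.6, -0.2]
width: 52.9
```

Emit:
jog_arm(steps=[{"turn": [0, 0, 0], "dp": [0, 0.5, 0], "claw": 0.6}, {"turn": [0, 0, 0], "dp": [-0.05, 0.95, 0], "claw": 0.6}, {"turn": [0, 0, 0], "dp": [-0.05, 0.95, 0], "claw": 0.6}])

```text
t: 23.58
ee_pos: [450.4, -48.0, 126.8]
orientation: [-1.211, 1.196, -1.199]
ft_force: [-1.0, -0.2, 0.1]
width: 52.6
```

```bash
python3 -c "
from h import *
o=st()
"
```

```text
t 23.58 tcp [450.4 -48.  126.8] yaw -89.2 y [ 0.005  0.002 -1.   ] F [-1.  -0.2  0.1] M [0.02 0.04 0.01] w 52.6
```

Emit:
jog_arm(steps=[{"turn": [0, 0, 0], "dp": [-0.01, 0.38, 0], "claw": 0.6}, {"turn": [0, 0, 0], "dp": [-0.01, 0.37, 0], "claw": 0.6}, {"turn": [0, 0, 0], "dp": [-0.01, 0.37, 0], "claw": 0.6}, {"turn": [0, 0, 0], "dp": [-0.01, 0.37, -0.3], "claw": 0.6}, {"turn": [0, 0, 0], "dp": [-0.01, 0.37, -0.6], "claw": 0.6}, {"turn": [0, 0, 0], "dp": [-0.01, 0.37, -0.6], "claw": 0.6}])

```text
t: 24.08
ee_pos: [448.0, -18.9, 76.1]
orientation: [-1.214, 1.2, -1.197]
ft_force: [-0.8, 0.6, -0.9]
width: 52.8
```

Emit:
jog_arm(steps=[{"turn": [0, 0, 0], "dp": [0, 0, -0.2], "claw": 0.6}, {"turn": [0, 0, 0], "dp": [0, 0, -0.4], "claw": 0.6}, {"turn": [0, 0, 0], "dp": [0, 0, -0.4], "claw": 0.6}])

```text
t: 24.33
ee_pos: [447.2, -19.5, 42.8]
orientation: [-1.216, 1.203, -1.196]
ft_force: [-0.0, 0.0, 0.6]
width: 52.7
```

Emit:
jog_arm(steps=[{"turn": [0, 0, 0], "dp": [0.015, 0.025, 0.04], "claw": 0.6}, {"turn": [0, 0, 0], "dp": [0.015, 0.025, 0.04], "claw": 0}, {"turn": [0, 0, 0], "dp": [0.015, 0.025, 0.04], "claw": 0}, {"turn": [0, 0, 0], "dp": [0.015, 0.025, 0.04], "claw": 0}, {"turn": [0, 0, 0], "dp": [0.015, 0.025, 0.04], "claw": 0}, {"turn": [0, 0, 0], "dp": [0.015, 0.025, 0.04], "claw": 0}, {"turn": [0, 0, 0], "dp": [0.015, 0.025, 0.04], "claw": 0}])

```text
t: 24.92
ee_pos: [448.6, -17.5, 46.4]
orientation: [-1.216, 1.202, -1.196]
ft_force: [-0.1, 0.2, 5.2]
width: 20.0
```

Emit:
jog_arm(steps=[{"turn": [0, 0, 0], "dp": [0, 0.04, 0], "claw": 0}, {"turn": [0, 0, 0], "dp": [0, 0.1, 0], "claw": 0}, {"turn": [0, 0, 0], "dp": [0, 0.17, 0], "claw": 0}, {"turn": [0, 0, 0], "dp": [0, 0.25, 0], "claw": 0}, {"turn": [0, 0, 0], "dp": [0, 0.33, 0], "claw": 0}, {"turn": [0, 0, 0], "dp": [-0.01, 0.41, 0], "claw": 0}, {"turn": [0, 0, 0], "dp": [-0.01, 0.49, 0], "claw": 0}, {"turn": [0, 0, 0], "dp": [-0.01, 0.57, 0], "claw": 0}, {"turn": [0, 0, 0], "dp": [-0.01, 0.64, 0], "claw": 0}, {"turn": [0, 0, 0], "dp": [-0.01, 0.69, 0], "claw": 0}, {"turn": [0, 0, 0], "dp": [-0.01, 0.72, 0], "claw": 0}, {"turn": [0, 0, 0], "dp": [-0.01, 0.72, 0], "claw": 0}])

```text
t: 25.92
ee_pos: [447.5, 40.8, 46.4]
orientation: [-1.216, 1.202, -1.195]
ft_force: [-3.3, 1.0, 3.7]
width: 19.5
```

Emit:
jog_arm(steps=[{"turn": [0, 0, 0], "dp": [0, 0.06, 0], "claw": 0}, {"turn": [0, 0, 0], "dp": [0, 0.13, 0], "claw": 0}, {"turn": [0, 0, 0], "dp": [0, 0.2, 0], "claw": 0}, {"turn": [0, 0, 0], "dp": [0, 0.27, 0], "claw": 0}, {"turn": [0, 0, 0], "dp": [0, 0.34, 0], "claw": 0}, {"turn": [0, 0, 0], "dp": [0, 0.39, 0], "claw": 0}, {"turn": [0, 0, 0], "dp": [0, 0.425, 0], "claw": 0}, {"turn": [0, 0, 0], "dp": [0, 0.425, 0], "claw": 0}, {"turn": [0, 0, 0], "dp": [0, 0.425, 0], "claw": 0}])

```text
t: 26.67
ee_pos: [446.9, 75.5, 46.4]
orientation: [-1.217, 1.203, -1.194]
ft_force: [-3.3, 2.0, 5.8]
width: 19.5
```

Emit:
jog_arm(steps=[{"turn": [0, 0, 0], "dp": [0, 0, 0], "claw": 0.6}, {"turn": [0, 0, 0], "dp": [0, 0, 0], "claw": 0.6}, {"turn": [0, 0, 0], "dp": [0, 0, 0], "claw": 0.6}, {"turn": [0, 0, 0], "dp": [0, 0, 0.4], "claw": 0.6}, {"turn": [0, 0, 0], "dp": [0, 0, 0.8], "claw": 0.6}, {"turn": [0, 0, 0], "dp": [0, 0, 1], "claw": 0.6}, {"turn": [0, 0, 0], "dp": [0, 0, 1], "claw": 0.6}])

```text
t: 27.25
ee_pos: [449.5, 76.0, 129.4]
orientation: [-1.211, 1.199, -1.197]
ft_force: [0.5, -0.0, -0.2]
width: 52.8
```

Emit:
jog_arm(steps=[{"turn": [0, 0, 0], "dp": [0.2, 0.5, 0.4], "claw": 1}, {"turn": [0, 0, 0], "dp": [0.3, 1, 0.5], "claw": 1}, {"turn": [0, 0, 0], "dp": [0.3, 1, 0.5], "claw": 1}])

```text
t: 27.5
ee_pos: [476.3, 159.4, 171.2]
orientation: [-1.205, 1.197, -1.198]
ft_force: [0.9, 0.0, 0.2]
width: 69.3
```

Emit:
jog_arm(steps=[{"turn": [0, 0, 0], "dp": [0, 0.5, 0], "claw": 1}, {"turn": [0, 0, 0], "dp": [0, 1, 0], "claw": 1}, {"turn": [0, 0, 0], "dp": [0, 1, 0], "claw": 1}])

```text
t: 27.75
ee_pos: [476.7, 244.8, 170.5]
orientation: [-1.204, 1.194, -1.194]
ft_force: [-0.0, 0.2, -0.0]
width: 86.7
```

Emit:
jog_arm(steps=[{"turn": [0, 0, 0], "dp": [0, 0.5, 0], "claw": 1}, {"turn": [0, 0, 0], "dp": [0, 1, 0], "claw": 1}, {"turn": [0, 0, 0], "dp": [0, 1, 0], "claw": 1}])

```text
t: 28.0
ee_pos: [476.8, 329.9, 169.5]
orientation: [-1.203, 1.192, -1.191]
ft_force: [0.3, -1.5, 0.1]
width: 88.1
```

```bash
python3 tray.py top9.png 75.5; python3 red.py; python3 -c "
from h import *
print(ctrl.get_obs()['qpos'].round(2))
d=get('top');p=proj(d,[[425,75,40]])[0].astype(int);cv2.imwrite('pics/z9.png',cv2.resize(d['img'][p[1]-60:p[1]+30,p[0]-60:p[0]+60,::-1],None,fx=6,fy=6,interpolation=cv2.INTER_CUBIC))
"
```

```text
t 28.0 tcp [476.8 329.9 169.5] yaw -88.8 y [ 0.01   0.011 -1.   ] F [ 0.3 -1.5  0.1] M [ 0.04  0.01 -0.02] w 88.1
tray (array([555.1,  75.5]), array([175.5, 138. ]), 1.5, 715, np.float64(40.3))
grip (array([447.2,  74.3]), array([24.3, 16.4]), 0.5, 54, np.float64(76.6))
fin (array([584.6,  44.2]), array([33.1, 11.4]), -0.8, 65, np.float64(75.2))
fin (array([508.1,  93.5]), array([32.9, 11.4]), 0.3, 59, np.float64(75.0))
bar None
red [[404.   74.6  24. ]] 16
(np.float64(293.5343892384465), np.float64(279.0998047298763)) [[404.9  74.4  24. ]]
[405.31582152  73.07547586  25.50073923]
scale (array([405.2,  70. ]), array([259.8,  25.2]), -89.4, 687, np.float64(13.4))
[327 283]
(np.float64(327.087986463621), np.float64(284.5796202293664)) [[404.1  75.8  20. ]]
[407.51063985  76.25302401  25.50370865]
[0.58 0.42 1.79 0.   0.93 2.13]
```

View pics/z9.png

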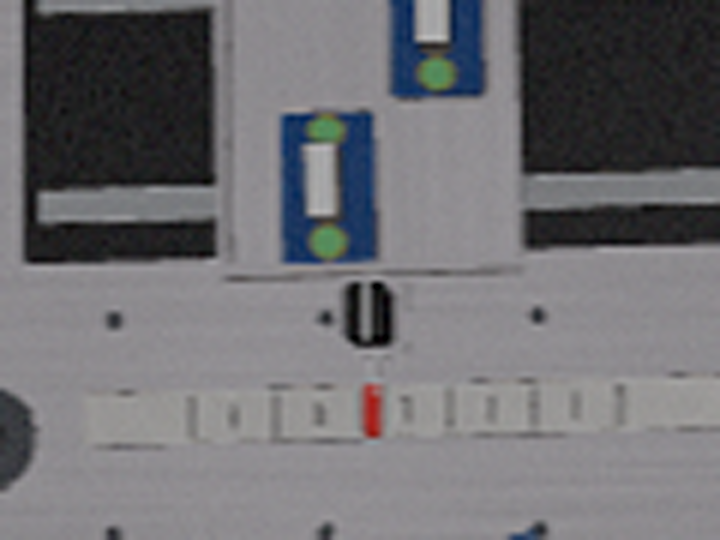

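Emit:
jog_arm(steps=[{"turn": [0, 0, 0.5], "dp": [-0.32, 0.94, 0], "claw": 1}, {"turn": [0, 0, 0.5], "dp": [-0.32, 0.94, 0], "claw": 1}, {"turn": [0, 0, 0.5], "dp": [-0.32, 0.94, 0], "claw": 1}, {"turn": [0, 0, 0.5], "dp": [-0.32, 0.94, 0], "claw": 1}, {"turn": [0, 0, 0.5], "dp": [-0.32, 0.94, 0], "claw": 1}, {"turn": [0, 0, 0.5], "dp": [-0.32, 0.94, 0], "claw": 1}, {"turn": [0, 0, 0.5], "dp": [-0.32, 0.94, 0], "claw": 1}, {"turn": [0, 0, 0.5], "dp": [-0.32, 0.94, 0], "claw": 1}, {"turn": [0, 0, 0.5], "dp": [-0.32, 0.94, 0], "claw": 1}, {"turn": [0, 0, 0.5], "dp": [-0.32, 0.94, 0], "claw": 1}, {"turn": [0, 0, 0.5], "dp": [-0.32, 0.94, 0], "claw": 1}, {"turn": [0, 0, 0.5], "dp": [-0.32, 0.94, 0], "claw": 1}])

```text
t: 29.2
ee_pos: [450.6, 396.8, 168.9]
orientation: [-1.564, 0.045, -0.033]
ft_force: [0.1, 1.3, 0.4]
width: 87.5
```

```bash
python3 -c "
from h import *
print(st()['qpos'].round(2))"
```

```text
t 29.2 tcp [450.6 396.8 168.9] yaw -2.8 y [-0.008  0.007 -1.   ] F [0.1 1.3 0.4] M [-0.02 -0.12  0.04] w 87.5
[0.7  0.45 1.72 0.01 0.97 0.74]
```

Emit:
jog_arm(steps=[{"turn": [0, 0, 0.42], "dp": [0, 0.1, 0], "claw": 1}, {"turn": [0, 0, 0.42], "dp": [0, 0.1, 0], "claw": 1}, {"turn": [0, 0, 0.42], "dp": [0, 0.1, 0], "claw": 1}, {"turn": [0, 0, 0.42], "dp": [0, 0.1, 0], "claw": 1}, {"turn": [0, 0, 0.42], "dp": [0, 0.1, 0], "claw": 1}, {"turn": [0, 0, 0.42], "dp": [0, 0.1, 0], "claw": 1}, {"turn": [0, 0, 0.42], "dp": [0, 0.1, 0], "claw": 1}, {"turn": [0, 0, 0.42], "dp": [0, 0.1, 0], "claw": 1}, {"turn": [0, 0, 0.42], "dp": [0, 0.1, 0], "claw": 1}, {"turn": [0, 0, 0.42], "dp": [0, 0.1, -0.1], "claw": 1}, {"turn": [0, 0, 0.42], "dp": [0, 0.1, -0.3], "claw": 1}, {"turn": [0, 0, 0.42], "dp": [0, 0.1, -0.3], "claw": 1}])

```text
t: 30.2
ee_pos: [449.7, 401.8, 142.3]
orientation: [-1.336, -0.973, 0.998]
ft_force: [-0.5, -0.0, 0.3]
width: 87.8
```

```bash
python3 -c "
from h import *
print(st()['qpos'].round(2))"
```

```text
t 30.2 tcp [449.7 401.8 142.3] yaw 72.8 y [-0.012 -0.009 -1.   ] F [-0.5 -0.   0.3] M [-0.02 -0.09  0.03] w 87.8
[ 0.71  0.5   1.72  0.    0.94 -0.56]
```

Emit:
jog_arm(steps=[{"turn": [0.003, -0.004, 0], "dp": [0.01, 0.04, -0.3], "claw": 0.8}, {"turn": [0.003, -0.004, 0], "dp": [0.01, 0.04, -0.6], "claw": 0.6}, {"turn": [0.003, -0.004, 0], "dp": [0.01, 0.04, -0.94], "claw": 0.5}, {"turn": [0.003, -0.004, 0], "dp": [0.01, 0.04, -0.94], "claw": 0.5}, {"turn": [0.003, -0.004, 0], "dp": [0.01, 0.04, -0.94], "claw": 0.5}, {"turn": [0.003, -0.004, 0], "dp": [0.01, 0.04, -0.94], "claw": 0.5}])

```text
t: 30.7
ee_pos: [451.2, 404.8, 68.3]
orientation: [-1.337, -0.985, 0.983]
ft_force: [-0.2, 0.6, 0.2]
width: 51.3
```

```bash
python3 -c "
from h import *
print(st()['qpos'].round(2))"
```

```text
t 30.7 tcp [451.2 404.8  68.3] yaw 72.7 y [ 0.001  0.001 -1.   ] F [-0.2  0.6  0.2] M [ 0.05 -0.19  0.03] w 51.3
[ 0.71  0.6   1.76 -0.    0.78 -0.56]
```

Emit:
jog_arm(steps=[{"turn": [0, 0, 0], "dp": [0, 0, -0.03], "claw": 0}, {"turn": [0, 0, 0], "dp": [0, 0, -0.03], "claw": 0}, {"turn": [0, 0, 0], "dp": [0, 0, -0.03], "claw": 0}, {"turn": [0, 0, 0], "dp": [0, 0, -0.03], "claw": 0}, {"turn": [0, 0, 0], "dp": [0, 0, -0.03], "claw": 0}, {"turn": [0, 0, 0], "dp": [0, 0, -0.03], "claw": 0}, {"turn": [0, 0, 0], "dp": [0, 0, -0.03], "claw": 0}])

```text
t: 31.28
ee_pos: [452.6, 408.1, 66.8]
orientation: [-1.335, -0.99, 0.977]
ft_force: [1.3, 12.0, -5.2]
width: 15.7
```

Emit:
jog_arm(steps=[{"turn": [0, 0, -0.1], "dp": [0, 0, 0], "claw": 0}, {"turn": [0, 0, -0.2], "dp": [0, 0, 0], "claw": 0}, {"turn": [0, 0, -0.3], "dp": [0, 0, 0], "claw": 0}, {"turn": [0, 0, -0.4], "dp": [0, 0, 0], "claw": 0}, {"turn": [0, 0, -0.45], "dp": [0, 0, 0], "claw": 0}, {"turn": [0, 0, -0.45], "dp": [0, 0, 0], "claw": 0}, {"turn": [0, 0, -0.45], "dp": [0, 0, 0], "claw": 0}, {"turn": [0, 0, -0.45], "dp": [0, 0, 0], "claw": 0}, {"turn": [0, 0, -0.45], "dp": [0, 0, 0], "claw": 0}, {"turn": [0, 0, -0.45], "dp": [0, 0, 0], "claw": 0}, {"turn": [0, 0, -0.45], "dp": [0, 0, 0], "claw": 0}, {"turn": [0, 0, -0.45], "dp": [0, 0, 0], "claw": 0}])

```text
t: 32.28
ee_pos: [451.2, 407.2, 66.7]
orientation: [-1.573, 0.114, -0.122]
ft_force: [-4.7, -2.1, 3.7]
width: 15.9
```

```bash
python3 -c "
from h import *
print(st()['qpos'].round(2))"
```

```text
t 32.28 tcp [451.2 407.2  66.7] yaw -8.6 y [ 0.005 -0.006 -1.   ] F [-4.7 -2.1  3.7] M [-0.2   0.95  0.77] w 15.9
[ 0.72  0.61  1.75 -0.01  0.78  0.88]
```

Emit:
jog_arm(steps=[{"turn": [0, 0, 0], "dp": [0, 0, 0], "claw": 0}, {"turn": [0, 0, 0], "dp": [0, 0, 0], "claw": 0}, {"turn": [0, 0, 0], "dp": [0, 0, 0], "claw": 0}, {"turn": [0, 0, 0], "dp": [0, 0, 0], "claw": 0}, {"turn": [0, 0, 0], "dp": [0, 0, 0], "claw": 0}, {"turn": [0, 0, 0], "dp": [0, 0, 0], "claw": 0}, {"turn": [0, 0, 0], "dp": [0, 0, 0], "claw": 0}, {"turn": [0, 0, 0], "dp": [0, 0, 0], "claw": 0}, {"turn": [0, 0, 0], "dp": [0, 0, 0], "claw": 0}, {"turn": [0, 0, 0], "dp": [0, 0, 0], "claw": 0}, {"turn": [0, 0, 0], "dp": [0, 0, 0], "claw": 0}, {"turn": [0, 0, 0], "dp": [0, 0, 0], "claw": 0}])

```text
t: 33.28
ee_pos: [451.2, 407.2, 66.8]
orientation: [-1.573, 0.114, -0.122]
ft_force: [-0.8, 0.5, -0.6]
width: 16.0
```

```bash
python3 -c "
from h import *
st()
d=get('side');save(d,'side10.png')
W=cloud(d)
p=proj(d,[[450,405,90]])[0].astype(int);cv2.imwrite('pics/z10.png',cv2.resize(d['img'][p[1]-50:p[1]+50,p[0]-60:p[0]+60,::-1],None,fx=5,fy=5,interpolation=cv2.INTER_CUBIC))
d=get('top');W=cloud(d)
print('grip',rect(reg(W,435,465,40,110,70,80)));print('tray',rect(reg(W,460,660,-10,160,36,42.5)))
"
```

```text
t 33.28 tcp [451.2 407.2  66.8] yaw -8.6 y [ 0.005 -0.006 -1.   ] F [-0.8  0.5 -0.6] M [0.26 0.38 0.55] w 16.0
grip (array([447.3,  74.3]), array([24.2, 16. ]), 1.1, 50, np.float64(76.7))
tray (array([555.3,  75.5]), array([175.3, 137.6]), 1.1, 681, np.float64(40.4))
```

View pics/z10.png

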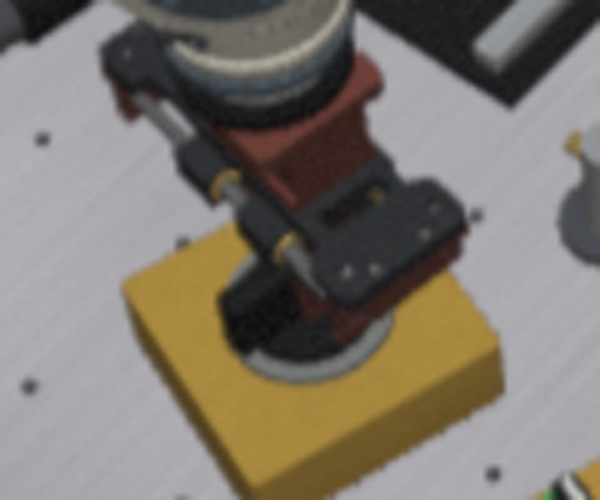

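Emit:
jog_arm(steps=[{"turn": [0, 0, 0], "dp": [0, 0, 0], "claw": 0}, {"turn": [0, 0, 0], "dp": [0, 0, 0], "claw": 0}, {"turn": [0, 0, 0], "dp": [0, 0, 0], "claw": 0}, {"turn": [0, 0, 0], "dp": [0, 0, 0], "claw": 0}, {"turn": [0, 0, 0], "dp": [0, 0, 0], "claw": 0}, {"turn": [0, 0, 0], "dp": [0, 0, 0], "claw": 0}, {"turn": [0, 0, 0], "dp": [0, 0, 0], "claw": 0}, {"turn": [0, 0, 0], "dp": [0, 0, 0], "claw": 0}, {"turn": [0, 0, 0], "dp": [0, 0, 0], "claw": 0}, {"turn": [0, 0, 0], "dp": [0, 0, 0], "claw": 0}, {"turn": [0, 0, 0], "dp": [0, 0, 0], "claw": 0}, {"turn": [0, 0, 0], "dp": [0, 0, 0], "claw": 0}])

```text
t: 34.38
ee_pos: [451.2, 407.2, 66.8]
orientation: [-1.573, 0.114, -0.122]
ft_force: [-0.6, 0.9, -0.7]
width: 16.0
```

Emit:
jog_arm(steps=[{"turn": [0, 0, 0], "dp": [0, 0, 0], "claw": 0}, {"turn": [0, 0, 0], "dp": [0, 0, 0], "claw": 0}, {"turn": [0, 0, 0], "dp": [0, 0, 0], "claw": 0}, {"turn": [0, 0, 0], "dp": [0, 0, 0], "claw": 0}, {"turn": [0, 0, 0], "dp": [0, 0, 0], "claw": 0}, {"turn": [0, 0, 0], "dp": [0, 0, 0], "claw": 0}, {"turn": [0, 0, 0], "dp": [0, 0, 0], "claw": 0}, {"turn": [0, 0, 0], "dp": [0, 0, 0], "claw": 0}, {"turn": [0, 0, 0], "dp": [0, 0, 0], "claw": 0}, {"turn": [0, 0, 0], "dp": [0, 0, 0], "claw": 0}, {"turn": [0, 0, 0], "dp": [0, 0, 0], "claw": 0}, {"turn": [0, 0, 0], "dp": [0, 0, 0], "claw": 0}])

```text
t: 35.38
ee_pos: [451.1, 407.2, 66.8]
orientation: [-1.573, 0.114, -0.122]
ft_force: [-1.1, -0.3, 1.1]
width: 16.0
```

Emit:
jog_arm(steps=[{"turn": [0, 0, 0], "dp": [0, 0, 0], "claw": 0}, {"turn": [0, 0, 0], "dp": [0, 0, 0], "claw": 0}, {"turn": [0, 0, 0], "dp": [0, 0, 0], "claw": 0}, {"turn": [0, 0, 0], "dp": [0, 0, 0], "claw": 0}, {"turn": [0, 0, 0], "dp": [0, 0, 0], "claw": 0}, {"turn": [0, 0, 0], "dp": [0, 0, 0], "claw": 0}, {"turn": [0, 0, 0], "dp": [0, 0, 0], "claw": 0}, {"turn": [0, 0, 0], "dp": [0, 0, 0], "claw": 0}, {"turn": [0, 0, 0], "dp": [0, 0, 0], "claw": 0}, {"turn": [0, 0, 0], "dp": [0, 0, 0], "claw": 0}, {"turn": [0, 0, 0], "dp": [0, 0, 0], "claw": 0}, {"turn": [0, 0, 0], "dp": [0, 0, 0], "claw": 0}])

```text
t: 36.38
ee_pos: [451.1, 407.3, 66.8]
orientation: [-1.573, 0.114, -0.122]
ft_force: [-1.0, 1.5, -0.3]
width: 15.8
```

```bash
python3 -c "
from h import *
st()"
```

```text
t 36.38 tcp [451.1 407.3  66.8] yaw -8.6 y [ 0.005 -0.006 -1.   ] F [-1.   1.5 -0.3] M [0.28 0.43 0.61] w 15.8
```

Emit:
jog_arm(steps=[{"turn": [0, 0, 0.1], "dp": [0, -0.01, 0], "claw": 0}, {"turn": [0, 0, 0.2], "dp": [0, -0.01, 0], "claw": 0}, {"turn": [0, 0, 0.3], "dp": [0, -0.01, 0], "claw": 0}, {"turn": [0, 0, 0.4], "dp": [0, -0.01, 0], "claw": 0}, {"turn": [0, 0, 0.466], "dp": [0, -0.01, 0], "claw": 0}, {"turn": [0, 0, 0.466], "dp": [0, -0.01, 0], "claw": 0}, {"turn": [0, 0, 0.466], "dp": [0, -0.01, 0], "claw": 0}, {"turn": [0, 0, 0.466], "dp": [0, -0.01, 0], "claw": 0}, {"turn": [0, 0, 0.466], "dp": [0, -0.01, 0], "claw": 0}, {"turn": [0, 0, 0.466], "dp": [0, -0.01, 0], "claw": 0}, {"turn": [0, 0, 0.466], "dp": [0, -0.01, 0], "claw": 0}, {"turn": [0, 0, 0.466], "dp": [0, -0.01, 0], "claw": 0}])

```text
t: 37.38
ee_pos: [452.6, 408.2, 66.9]
orientation: [-1.318, -1.03, 1.01]
ft_force: [5.4, 5.9, -7.6]
width: 16.4
```

```bash
python3 -c "
from h import *
st()"
```

```text
t 37.38 tcp [452.6 408.2  66.9] yaw 75.5 y [ 0.009  0.008 -1.   ] F [ 5.4  5.9 -7.6] M [ 0.69 -0.92 -0.83] w 16.4
```

At the OFF stop now, with moment -0.83. Next I release the handle, rise and check.

Emit:
jog_arm(steps=[{"turn": [0, 0, 0], "dp": [0, 0, 0], "claw": 1}, {"turn": [0, 0, 0], "dp": [0, 0, 0], "claw": 1}, {"turn": [0, 0, 0], "dp": [0, 0, 0], "claw": 1}, {"turn": [0, 0, 0], "dp": [0, 0, 0], "claw": 1}, {"turn": [0, 0, 0], "dp": [0, 0, 0.5], "claw": 1}, {"turn": [0, 0, 0], "dp": [0, 0, 1], "claw": 1}, {"turn": [0, 0, 0], "dp": [0, 0, 1], "claw": 1}])

```text
t: 37.97
ee_pos: [455.8, 410.9, 153.7]
orientation: [-1.318, -1.038, 1.001]
ft_force: [1.7, 0.9, 1.0]
width: 59.7
```

Emit:
jog_arm(steps=[{"turn": [0, 0, 0], "dp": [0.2, -0.5, 0.2], "claw": 1}, {"turn": [0, 0, 0], "dp": [0.3, -1, 0.2], "claw": 1}, {"turn": [0, 0, 0], "dp": [0.3, -1, 0.2], "claw": 1}])

```text
t: 38.22
ee_pos: [480.9, 326.9, 171.0]
orientation: [-1.321, -1.037, 0.998]
ft_force: [-0.2, -0.5, -0.7]
width: 79.5
```

Emit:
jog_arm(steps=[{"turn": [0, 0, 0], "dp": [0, -0.5, 0], "claw": 1}, {"turn": [0, 0, 0.04], "dp": [0, -1, 0], "claw": 1}, {"turn": [0, 0, 0.085], "dp": [0, -1, 0], "claw": 1}])

```text
t: 38.47
ee_pos: [479.6, 242.3, 170.5]
orientation: [-1.214, -1.214, 1.181]
ft_force: [0.3, -0.1, -0.2]
width: 87.9
```

```bash
python3 tray.py top11.png 75.5
```

```text
t 38.47 tcp [479.6 242.3 170.5] yaw 89.1 y [ 0.013  0.015 -1.   ] F [ 0.3 -0.1 -0.2] M [ 0.03 -0.14 -0.04] w 87.9
tray (array([555.5,  75.5]), array([175.6, 137.8]), 1.2, 685, np.float64(40.3))
grip (array([447.3,  74.6]), array([24.3, 16.7]), -0.6, 52, np.float64(76.2))
fin (array([584.3,  44.3]), array([33.6, 11.2]), -0.2, 64, np.float64(75.6))
fin (array([508.1,  93.5]), array([33.3, 11.4]), -0.1, 58, np.float64(74.4))
bar None
red [[404.   74.6  24. ]] 16
```

View pics/top11.png

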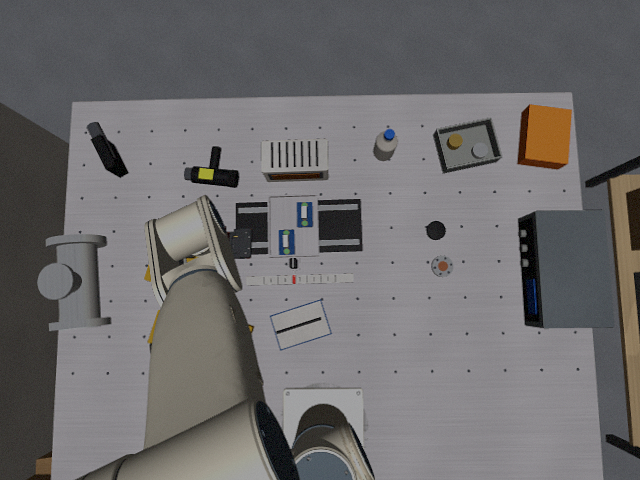

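Emit:
jog_arm(steps=[{"turn": [-0.005, 0.004, 0.006], "dp": [-0.2, -0.5, -0.1], "claw": 0.8}, {"turn": [-0.005, 0.004, 0.006], "dp": [-0.35, -1, -0.2], "claw": 0.6}, {"turn": [-0.005, 0.004, 0.006], "dp": [-0.35, -1, -0.2], "claw": 0.6}])

```text
t: 38.77
ee_pos: [448.7, 160.3, 153.2]
orientation: [-1.204, -1.211, 1.217]
ft_force: [-0.0, 0.7, 0.5]
width: 71.5
```

Emit:
jog_arm(steps=[{"turn": [0, 0, 0], "dp": [0, -0.5, -0.1], "claw": 0.6}, {"turn": [0, 0, 0], "dp": [0, -1, -0.3], "claw": 0.6}, {"turn": [0, 0, 0], "dp": [0, -1, -0.3], "claw": 0.6}, {"turn": [0, 0, 0], "dp": [0, -1, -0.3], "claw": 0.6}])

```text
t: 39.1
ee_pos: [448.4, 79.3, 128.5]
orientation: [-1.206, -1.205, 1.213]
ft_force: [0.2, 0.7, 0.7]
width: 53.0
```

```bash
python3 tray.py top12.png 75.5
```

```text
t 39.1 tcp [448.4  79.3 128.5] yaw 90.0 y [-0.006 -0.001 -1.   ] F [0.2 0.7 0.7] M [ 0.05 -0.17 -0.05] w 53.0
tray (array([576.5,  75.8]), array([137.1, 136.1]), 89.9, 323, np.float64(40.1))
grip None
fin (array([584.5,  44.3]), array([33.4, 11.3]), -0.2, 63, np.float64(75.4))
bar (array([450.7, 404.6]), array([82.7, 17. ]), -16.1, 215, np.float64(98.0))
```

Emit:
jog_arm(steps=[{"turn": [0, 0, 0], "dp": [-0.01, -0.05, -0.3], "claw": 0.6}, {"turn": [0, 0, 0], "dp": [-0.01, -0.05, -0.5], "claw": 0.6}, {"turn": [0, 0, 0], "dp": [-0.01, -0.05, -0.5], "claw": 0.6}])

```text
t: 39.4
ee_pos: [447.4, 77.7, 87.4]
orientation: [-1.204, -1.205, 1.215]
ft_force: [0.1, 0.6, -0.5]
width: 52.9
```

Emit:
jog_arm(steps=[{"turn": [0, 0, 0], "dp": [0, 0, -0.2], "claw": 0.6}, {"turn": [0, 0, 0], "dp": [0, 0, -0.45], "claw": 0.6}, {"turn": [0, 0, 0], "dp": [0, 0, -0.45], "claw": 0.6}, {"turn": [0, 0, 0], "dp": [0, 0, -0.45], "claw": 0.6}])

```text
t: 39.73
ee_pos: [447.5, 78.8, 51.7]
orientation: [-1.203, -1.205, 1.216]
ft_force: [0.6, -0.2, 0.5]
width: 52.6
```

Emit:
jog_arm(steps=[{"turn": [0, 0, 0], "dp": [0, -0.045, -0.06], "claw": 0.6}, {"turn": [0, 0, 0], "dp": [0, -0.045, -0.06], "claw": 0}, {"turn": [0, 0, 0], "dp": [0, -0.045, -0.06], "claw": 0}, {"turn": [0, 0, 0], "dp": [0, -0.045, -0.06], "claw": 0}, {"turn": [0, 0, 0], "dp": [0, -0.045, -0.06], "claw": 0}, {"turn": [0, 0, 0], "dp": [0, -0.045, -0.06], "claw": 0}, {"turn": [0, 0, 0], "dp": [0, -0.045, -0.06], "claw": 0}])

```text
t: 40.32
ee_pos: [447.7, 75.1, 47.1]
orientation: [-1.203, -1.206, 1.216]
ft_force: [0.5, 1.3, 2.7]
width: 20.0
```

Emit:
jog_arm(steps=[{"turn": [0, 0, 0], "dp": [0, -0.04, 0], "claw": 0}, {"turn": [0, 0, 0], "dp": [0, -0.1, 0], "claw": 0}, {"turn": [0, 0, 0], "dp": [0, -0.17, 0], "claw": 0}, {"turn": [0, 0, 0], "dp": [0, -0.25, 0], "claw": 0}, {"turn": [0, 0, 0], "dp": [0, -0.33, 0], "claw": 0}, {"turn": [0, 0, 0], "dp": [0.01, -0.41, 0], "claw": 0}, {"turn": [0, 0, 0], "dp": [0.01, -0.49, 0], "claw": 0}, {"turn": [0, 0, 0], "dp": [0.01, -0.57, 0], "claw": 0}, {"turn": [0, 0, 0], "dp": [0.01, -0.64, 0], "claw": 0}, {"turn": [0, 0, 0], "dp": [0.01, -0.69, 0], "claw": 0}, {"turn": [0, 0, 0], "dp": [0.01, -0.72, 0], "claw": 0}, {"turn": [0, 0, 0], "dp": [0.01, -0.72, 0], "claw": 0}])

```text
t: 41.32
ee_pos: [448.7, 16.8, 47.2]
orientation: [-1.204, -1.206, 1.216]
ft_force: [2.4, -2.3, -1.4]
width: 19.9
```

Emit:
jog_arm(steps=[{"turn": [0, 0, 0], "dp": [0, -0.05, 0], "claw": 0}, {"turn": [0, 0, 0], "dp": [0, -0.12, 0], "claw": 0}, {"turn": [0, 0, 0], "dp": [0, -0.19, 0], "claw": 0}, {"turn": [0, 0, 0], "dp": [0, -0.26, 0], "claw": 0}, {"turn": [0, 0, 0], "dp": [0, -0.32, 0], "claw": 0}, {"turn": [0, 0, 0], "dp": [0, -0.37, 0], "claw": 0}, {"turn": [0, 0, 0], "dp": [0, -0.4, 0], "claw": 0}, {"turn": [0, 0, 0], "dp": [0, -0.43, 0], "claw": 0}, {"turn": [0, 0, 0], "dp": [0, -0.445, 0], "claw": 0}, {"turn": [0, 0, 0], "dp": [0, -0.445, 0], "claw": 0}, {"turn": [0, 0, 0], "dp": [0, -0.445, 0], "claw": 0}])

```text
t: 42.23
ee_pos: [449.4, -17.7, 47.2]
orientation: [-1.204, -1.207, 1.214]
ft_force: [5.8, 14.6, -4.6]
width: 19.8
```

At the stop, with 14.6 N. I release, rise and move clear.

Emit:
jog_arm(steps=[{"turn": [0, 0, 0], "dp": [0, 0, 0], "claw": 0.6}, {"turn": [0, 0, 0], "dp": [0, 0, 0], "claw": 0.6}, {"turn": [0, 0, 0], "dp": [0, 0, 0], "claw": 0.6}, {"turn": [0, 0, 0], "dp": [0, 0, 0.4], "claw": 0.6}, {"turn": [0, 0, 0], "dp": [0, 0, 0.8], "claw": 0.6}, {"turn": [0, 0, 0], "dp": [0, 0, 1], "claw": 0.6}, {"turn": [0, 0, 0], "dp": [0, 0, 1], "claw": 0.6}])

```text
t: 42.82
ee_pos: [451.0, -18.2, 130.1]
orientation: [-1.208, -1.209, 1.211]
ft_force: [0.8, 0.8, 0.9]
width: 52.6
```

Emit:
jog_arm(steps=[{"turn": [0, 0, 0], "dp": [0, -0.5, 0.3], "claw": 0.6}, {"turn": [0, 0, 0], "dp": [0, -1, 0.5], "claw": 0.6}, {"turn": [0, 0, 0], "dp": [0, -1, 0.5], "claw": 0.6}])

```text
t: 43.07
ee_pos: [452.0, -101.8, 171.8]
orientation: [-1.213, -1.21, 1.21]
ft_force: [1.2, 1.0, 0.1]
width: 52.8
```

Emit:
jog_arm(steps=[{"turn": [0, 0, 0], "dp": [0, -0.5, 0], "claw": 0.6}, {"turn": [0, 0, 0], "dp": [0, -1, 0], "claw": 0.6}, {"turn": [0, 0, 0], "dp": [0, -1, 0], "claw": 0.6}, {"turn": [0, 0, 0], "dp": [0, -1, 0], "claw": 0.6}, {"turn": [0, 0, 0], "dp": [0, -1, 0], "claw": 0.6}])

```text
t: 43.48
ee_pos: [450.8, -181.4, 170.6]
orientation: [-1.211, -1.207, 1.209]
ft_force: [-0.1, 0.5, -0.2]
width: 52.7
```

```bash
python3 tray.py top13.png -16.5
```

```text
t 43.48 tcp [ 450.8 -181.4  170.6] yaw 89.9 y [-0.    -0.001 -1.   ] F [-0.1  0.5 -0.2] M [ 0.02 -0.08  0.  ] w 52.7
tray (array([556.3, -16.4]), array([178.5, 140.2]), 1.0, 722, np.float64(40.1))
grip (array([448.6, -17.8]), array([24.4, 18.7]), -0.6, 62, np.float64(76.6))
fin (array([585.7, -49.3]), array([33. , 13.7]), -0.9, 71, np.float64(74.5))
fin (array([509.7,   1.7]), array([33.3, 11. ]), -0.6, 64, np.float64(75.7))
bar (array([450.7, 405. ]), array([83. , 18.1]), -17.4, 218, np.float64(98.4))
red [[405.2  74.5  24. ]] 18
```

View pics/top13.png

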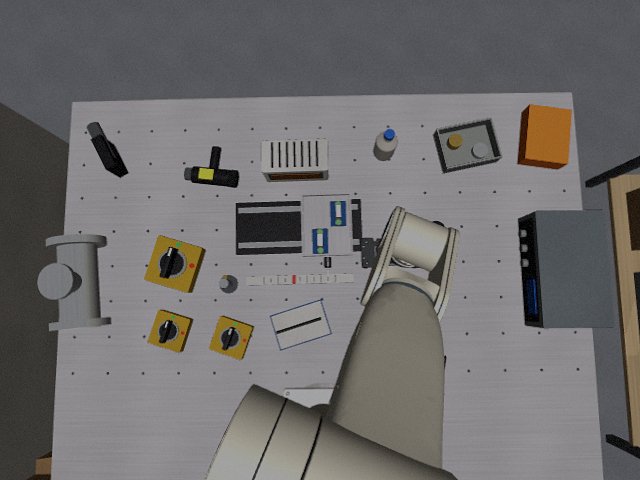

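The final view shows the tray at the right end, with both carriers standing in it at pixels (338,212) and (320,240). The handle's white end is at the green dot, around (172,262), and the bystanders I can see haven't moved. The arm is clear, so I'm handing in.

```bash
python3 -c "
from workcell import ctrl
print(ctrl.close_job())"
```

```text
the job is handed in; nothing more can be done
None
```

I ran the whole sequence and handed the job in at about 43.5 s of the 210 s allowed; the hand-in reports no verdict.

**What I did**
- Turned the isolator OFF and slid the carriage to its right stop.
- Stood both carriers in the tray. Only two are present on the bench.
- Slid the loaded carriage to the red mark, held the isolator ON for about 4.5 s, then turned it OFF.
- Slid the carriage with its load back to the right stop, released it and moved the arm clear.

**What the last checks showed**
- **Isolator:** the bar stands at -17.4°, and I put the OFF stop at -17°. That stop angle comes from the box's orientation.
- **Carriage:** the tray centre is back where it stood after the first push to the stop (y = -16.4 mm, -16.5 mm before).
- **Carriers:** both are flat with the fin up, at about (29, -33) and (-47, 18) mm in the tray. The fin tops are at 75 mm, as expected.
- **Red mark:** the pointer was within about 1 mm of the mark, measured before and after the ON period.
- **Bystanders:** those visible look unmoved. In the last picture the arm hid the flange and nearly all of the lens cap, so I did not re-measure those two.

**What I could not confirm directly**
- **ON position:** the gripper covered the handle, so I judged it from the tool's turn (81°) and the steady 0.6 N m against the end stop.
- **Knocked carrier:** the first carrier was knocked about 40 mm inside the tray while I fetched the second. It stayed within the limits, so I left it and placed the second one clear of it.

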